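# Book in the sample tins at the weighbridge desk

## Robot

A 6-joint arm with a two-finger parallel gripper is mounted at the origin on the work surface. World frame = base frame: x ahead of the robot, y to its left, z up, the work surface at z = 0. Lengths are in mm, angles in rad, forces in N, time in s.
With the tool pointing down it reaches from about 350 to 775 mm from the base axis. Payload 7.3 kg.
Tool frame: the origin (TCP) lies at the very end of the fingers, on their centre line; the grasp point (between the pads) lies bot.grasp_offset behind it (bot.grasp_offset is the distance from the TCP to the grasp point, in mm); z points along the fingers, y is the line along which they close (so a half turn about z gives the same grasp; the last joint's range is limited). The gripper opens to 92 mm and grips with 3 to 60 N. Pads are 19 mm wide; open, the fingers measure 130 mm over their backs; the gripper's body (75 mm by 190 mm) begins 47 mm behind the grasp point.
Start: joints at [-1.467, 0.342, 1.524, -0, 1.275, -0.146], TCP at [129.807, -508.719, 226.741] pointing down, gripper open.
Joint ranges: [-2.53, 2.53], [-0.77, 2.02], [0.04, 2.7], [-1, 4.14], [0.28, 2.66], [-3.11, 3.11]. Speed limits (rad/s): [2.57, 2.57, 3.14, 3.14, 3.14, 3.14].

## Interface

Orientations are given as [roll, pitch, yaw] about the fixed x, y, z axes, in that order (R = Rz(yaw) Ry(pitch) Rx(roll)).
In Python, from plant import bot gives the robot as it stands. The module is installed in compiled form; this text tells all that it offers.
- The arm moves only by the shell command python3 -m handwheel 'ROWS'. ROWS is JSON, a list of rows, each an object of numbers: "claw": the finger opening in mm, from 0 to 91.8; "dx", "dy", "dz": the shift along the tool's x, y, z in mm; "rx", "ry", "rz": the turn, a rotation vector about the tool's x, y, z in rad. A call has 1 to 10 rows; each row shifts and turns the commanded pose from where the row before left it, along the tool's axes as they then stand; what a row does not reach is not made up. A row lasts 1/10 s, in which the tool goes at most 50 mm and 8.59 degrees, less where a joint would pass 70% of its speed; a pose out of reach is approached as far as the arm can. A call is refused whole if a number of a shift passes 50 or a number of a turn 0.15, either way. A call with a gripper value outside its range is refused whole. The fingers move at their own pace and stop on an object; the grip force is fixed at half the most. Time passes only in rows, so rows that do not move let the fingers close. It gives the time, the measured TCP pose, the force and the opening at its end, in the units of the state.
- bot.get_obs(): the state, without advancing time (a new reading comes with each control period).
- bot.capture(name): name is "scene" or "top" or "wrist"; returns a dict with "frame" (420x560x3 uint8, red, green, blue), "camera_matrix" (3x3 intrinsics, pixels), "view" (4x4, takes a point from world to camera coordinates); the wrist camera has in their place "mount" (4x4, takes a point from camera to tool coordinates, whose origin is the TCP and whose axes are the flange's). Camera axes: x right, y down, z forward; pixel columns grow to the right and rows downward; lengths in mm; the calibration is good to about 2 mm. A picture is of the moment at which its call begins: read the wrist's pose just before it. There is no depth.
- bot.close_job(): hands the job in, once; it reports no verdict.
The state is a dict: "time": time; "joint_positions": joint angles; "dq": joint speeds; "tau": joint torques, N m; "tool_pos": TCP position; "tcp_rot": TCP orientation; "contact_force": force on the tool from outside, world axes, zero at the start; "moment": the same for the moment, N m; "grip_width": finger opening in mm.
Only numpy, scipy, OpenCV 4.12 (cv2) and the standard library are available. Lean on these libraries where they do the work, as an engineer would, in place of code of your own. Each camera call takes 0.05 s, during which the arm holds its last target. There are 200 camera calls.

## Task

Book in the truck's sample tins: take the scanner from its dock and read the ticket on the copy holder, then the lid label of each tin in the row from left (the robot's left) to right, aiming squarely from about 8 cm and holding steady for a good second each time. Then stand the scanner back nose down in its dock and set the tins upright in the plywood tray, flat on its floor, one to a cell, any cells. When all that is done, press the indicator's large key down and let it go, leaving the other things on the desk where they are.

Things in the scene. Friction and masses are not known exactly. Their poses are not given: they have to be found in the camera images.
- scanner_grip (a point): Grip point of the grey pistol-type barcode scanner, standing nose down in its dock: on the barrel axis, 105 mm above the window. Grip across y (36 mm). z up out of the barrel's back, black handle out along -x. Barrel 44 (x) by 36 (y) mm, 28 to 126 mm above the window; nose 66 by 50 by 28 mm; handle 28 mm wide, reaching 100 mm from the axis, 51 to 81 mm above the window; 200 g.
- scanner: The scanner; origin: centre of its flat reading window under the nose, axes as at scanner_grip; the beam leaves along -z. It reads a label 40 to 120 mm straight ahead of the window, within 14 mm of the beam's centre line and square to it within 0.3 rad, while all this stays so for 1 s on end.
- dock_in (a point): Scanner dock: black shallow tray fixed to the desk, 94 (x) by 78 (y) mm outside, 82 by 66 inside, rim 18 mm and inner floor 6 mm above the desk. This point: centre of the inner floor; z up. The nose stands in it, its long side along x, with 8 mm to spare all round. Dock and copy holder may change places.
- ticket: Delivery ticket on the sloped board (115 by 110 mm) of a black copy holder fixed to the desk. Origin: middle of its bar code (50 by 30 mm), 43 mm above the desk; z is the normal of the paper, up and towards the robot, 30 degrees from vertical; the board's low edge is towards the robot, its top edge about 72 mm above the desk.
- key (a joint): Travel of the one large round key of the weighing indicator, m: 0 up, 0.006 fully down; spring, 5 N at the bottom, comes up by itself. It counts as pressed beyond 0.004.
- key_top (a point): Centre of the top of that key (32 mm across, grey, in a black collar), on the front right corner of the grey indicator case (220 by 300 mm, its top 50 mm above the desk); pressed straight down.
- tin_a (a point): Sealed steel sample tin, upright cylinder 56 mm across, 48 mm high, about 160 g; first place of the row, counted from the robot's left (+y); may be absent. This point: its centre, half-way up; z along its axis, up. Its bar-code label lies flat on the lid, its middle 24 mm above this point.
- tin_b (a point): Sealed steel sample tin, upright cylinder 56 mm across, 48 mm high, about 160 g; second place of the row, counted from the robot's left (+y); may be absent. This point: its centre, half-way up; z along its axis, up. Its bar-code label lies flat on the lid, its middle 24 mm above this point.
- tin_c (a point): Sealed steel sample tin, upright cylinder 56 mm across, 48 mm high, about 160 g; third place of the row, counted from the robot's left (+y); may be absent. This point: its centre, half-way up; z along its axis, up. Its bar-code label lies flat on the lid, its middle 24 mm above this point.
- tin_d (a point): Sealed steel sample tin, upright cylinder 56 mm across, 48 mm high, about 160 g; fourth place of the row, counted from the robot's left (+y); may be absent. This point: its centre, half-way up; z along its axis, up. Its bar-code label lies flat on the lid, its middle 24 mm above this point.
- tin_e (a point): Sealed steel sample tin, upright cylinder 56 mm across, 48 mm high, about 160 g; fifth place of the row, counted from the robot's left (+y); may be absent. This point: its centre, half-way up; z along its axis, up. Its bar-code label lies flat on the lid, its middle 24 mm above this point.
- cell_0 (a point): Cell of the plywood sample tray (fixed; 2 (x) by 3 (y) cells, 76 mm square inside, 80 mm apart; floor 6 mm above the desk; 4 mm walls and dividers, tops 24 mm above the desk). This point: 24 mm above the middle of the cell floor, where the centre of a tin standing there is. cell_0: near row, left; axes those of the tray.
- cell_1 (a point): Cell of the plywood sample tray (fixed; 2 (x) by 3 (y) cells, 76 mm square inside, 80 mm apart; floor 6 mm above the desk; 4 mm walls and dividers, tops 24 mm above the desk). This point: 24 mm above the middle of the cell floor, where the centre of a tin standing there is. cell_1: near row, middle; axes those of the tray.
- cell_2 (a point): Cell of the plywood sample tray (fixed; 2 (x) by 3 (y) cells, 76 mm square inside, 80 mm apart; floor 6 mm above the desk; 4 mm walls and dividers, tops 24 mm above the desk). This point: 24 mm above the middle of the cell floor, where the centre of a tin standing there is. cell_2: near row, right; axes those of the tray.
- cell_3 (a point): Cell of the plywood sample tray (fixed; 2 (x) by 3 (y) cells, 76 mm square inside, 80 mm apart; floor 6 mm above the desk; 4 mm walls and dividers, tops 24 mm above the desk). This point: 24 mm above the middle of the cell floor, where the centre of a tin standing there is. cell_3: far row, left; axes those of the tray.
- cell_4 (a point): Cell of the plywood sample tray (fixed; 2 (x) by 3 (y) cells, 76 mm square inside, 80 mm apart; floor 6 mm above the desk; 4 mm walls and dividers, tops 24 mm above the desk). This point: 24 mm above the middle of the cell floor, where the centre of a tin standing there is. cell_4: far row, middle; axes those of the tray.
- cell_5 (a point): Cell of the plywood sample tray (fixed; 2 (x) by 3 (y) cells, 76 mm square inside, 80 mm apart; floor 6 mm above the desk; 4 mm walls and dividers, tops 24 mm above the desk). This point: 24 mm above the middle of the cell floor, where the centre of a tin standing there is. cell_5: far row, right; axes those of the tray.
- stapler: Bystander: black stapler, 130 mm long, left of the work; origin at its underside.
- lighter: Bystander: small yellow pocket lighter, 75 mm long, lying on the right; origin at its underside.
- mug: Bystander: white mug, 90 mm high, on the right; origin at its underside.
Not all that is in view belongs to the job. Leave any blue look-alike of the part that bears tin_a alone.

How it is judged:
By the outcome, as a careful person would: the job done as asked, in the order asked, and still so for the second after the job is handed in, with the robot touching nothing.
Of tin_a_body, tin_b_body, tin_c_body, tin_d_body, tin_e_body only 3 to 5 are there at a start; the rules pass over those that are not, and their reading is None.
At some moment in a run one of tin_a_body, tin_b_body, tin_c_body, tin_d_body, tin_e_body may be knocked a few centimetres aside while the robot is not near it.
It also fails if it takes over 210 s, if anything falls off the work surface, if the arm or the gripper's body presses on something with over 40 N, if the wrist force passes 120 N, or if a joint passes its speed limit or range.

## Working session

There is one attempt and no reset: what is moved stays moved. The work goes in short steps, Python scripts to look and compute and a shell command to move; the robot and the scene stay as the last step left them, time stands still between calls to the robot, and variables do not carry over. Pictures are saved under pics/ and viewed, on a budget of 14 in all, crops included, one or two more only if the job needs it, and the job is handed in when it is done.

```bash
mkdir -p pics; python3 - <<'E'
from plant import bot
import cv2,pickle
print(bot.get_obs(),bot.grasp_offset)
for n in ("scene","top","wrist"):
    c=bot.capture(n); pickle.dump(c,open(f"{n}.pkl","wb"))
    cv2.imwrite(f"pics/{n}0.png",c["frame"][:,:,::-1]); print(n,c["camera_matrix"],c.get("view",c.get("mount")))
E
```

```text
{'time': 0.0, 'joint_positions': array([-1.46700936e+00,  3.42737503e-01,  1.52499093e+00,  6.16010644e-07,
        1.27537019e+00, -1.46018804e-01]), 'dq': array([-0.00049949,  0.00093633, -0.00015891,  0.00049892, -0.00267339,
        0.00218322]), 'tau': array([ 9.57908669e-04, -4.31235945e+01, -2.44217777e+01,  7.19769322e-02,
        5.58606035e-02, -1.18721473e-04]), 'tool_pos': array([ 129.76000673, -508.31276151,  226.04638091]), 'tcp_rot': array([-3.14010279e+00, -2.19703174e-04,  2.49805424e-01]), 'contact_force': array([ 0.43851998,  0.54322936, -0.52300336]), 'moment': array([-0.00453194, -0.04460333,  0.02087969]), 'grip_width': 91.57618551344287} 18.8
scene [[439.27842258   0.         274.38989078]
 [  0.         439.27842258 214.02955874]
 [  0.           0.           1.        ]] [[ 6.68242296e-01  7.43912661e-01 -6.79608245e-03 -3.55584295e+02]
 [ 6.31348197e-01 -5.71912602e-01 -5.23751305e-01 -2.71146619e+02]
 [-3.93511993e-01  3.45702080e-01 -8.51844107e-01  1.51719153e+03]
 [ 0.00000000e+00  0.00000000e+00  0.00000000e+00  1.00000000e+00]]
top [[494.96981947   0.         283.89759365]
 [  0.         494.96981947 204.75215055]
 [  0.           0.           1.        ]] [[ 2.53876857e-02 -9.99646724e-01  7.86716790e-03 -2.01563484e+01]
 [-9.90286103e-01 -2.62245929e-02 -1.36549273e-01  5.22035868e+02]
 [ 1.36707347e-01 -4.32407701e-03 -9.90602041e-01  1.58326017e+03]
 [ 0.00000000e+00  0.00000000e+00  0.00000000e+00  1.00000000e+00]]
wrist [[336.62124304   0.         274.69584163]
 [  0.         336.62124304 210.2735397 ]
 [  0.           0.           1.        ]] [[ 6.82099182e-05 -9.55904021e-01 -2.93679242e-01  7.94192896e+01]
 [ 9.99999978e-01  7.14152861e-06  2.09014775e-04  3.52626258e-01]
 [-1.97700746e-04 -2.93679250e-01  9.55904001e-01 -1.58039525e+02]
 [ 0.00000000e+00  0.00000000e+00  0.00000000e+00  1.00000000e+00]]
```

View pics/top0.png

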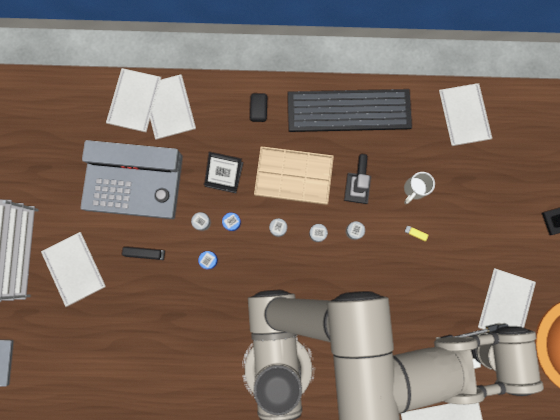

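View pics/scene0.png

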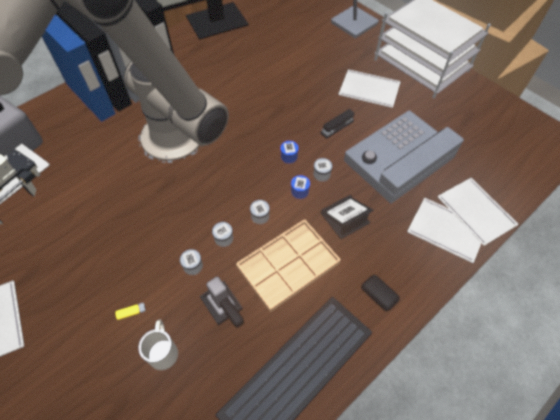

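Top view: steel tins at (200,221), (278,227), (319,232), (356,230). The blue look-alikes are at (231,221) and (207,260). Scanner and dock are near (358,185) with the handle away from the robot, copy holder at (223,172), tray at (294,175), key at (162,195).

```bash
cat > h.py <<'E'
from plant import bot
import numpy as np,cv2,sys
from scipy.spatial.transform import Rotation as R
def tool():
    o=bot.get_obs(); return np.array(o["tool_pos"]),R.from_euler('xyz',o["tcp_rot"]).as_matrix(),o
def cap(n,save=None):
    p,r,_=tool(); c=bot.capture(n); K=c["camera_matrix"]
    if n=="wrist":
        M=np.eye(4);M[:3,:3]=r;M[:3,3]=p; V=np.linalg.inv(M@c["mount"])
    else: V=c["view"]
    if save: cv2.imwrite("pics/"+save,c["frame"][:,:,::-1])
    return c["frame"],K,V
def ray(K,V,uv,z):
    uv=np.atleast_2d(uv).astype(float); d=np.c_[(uv-K[:2,2])/[K[0,0],K[1,1]],np.ones(len(uv))]@V[:3,:3]
    o=-V[:3,:3].T@V[:3,3]; return o+d*((z-o[2])/d[:,2])[:,None]
def proj(K,V,P):
    q=np.atleast_2d(P)@V[:3,:3].T+V[:3,3]; return (q[:,:2]/q[:,2:])*K[0,0]+K[:2,2]
def delta(target,rot=None):
    p,r,_=tool(); print("shift",np.round(r.T@(np.array(target)-p),1),
     "rotvec",None if rot is None else np.round(R.from_matrix(r.T@rot).as_rotvec(),3), "at",np.round(p,1))
def down(yaw): return R.from_euler('xyz',[np.pi,0,yaw]).as_matrix()
E
cat > m.py <<'E'
from h import *
import pickle
c=pickle.load(open("top.pkl","rb"));f=c["frame"];K,V=c["camera_matrix"],c["view"]
hsv=cv2.cvtColor(f,cv2.COLOR_RGB2HSV)
def blobs(m,box,z,name,amin=20):
    x0,y0,x1,y1=box; q=np.zeros_like(m);q[y0:y1,x0:x1]=m[y0:y1,x0:x1]
    cs,_=cv2.findContours(q,cv2.RETR_EXTERNAL,cv2.CHAIN_APPROX_NONE)
    for k in cs:
        if cv2.contourArea(k)<amin: continue
        P=ray(K,V,k[:,0],z)[:,:2].astype(np.float32); (cx,cy),(w,h),a=cv2.minAreaRect(P)
        print(name,np.round([cx,cy,w,h,a],1),cv2.boundingRect(k))
light=((hsv[...,1]<60)&(hsv[...,2]>90)).astype(np.uint8)*255
blobs(light,(185,208,222,235),48,"tin");blobs(light,(262,212,372,245),48,"tin")
wood=((hsv[...,1]>50)&(hsv[...,2]>165)).astype(np.uint8)*255
blobs(cv2.morphologyEx(wood,cv2.MORPH_CLOSE,np.ones((5,5))),(245,140,342,210),24,"tray",300)
dark=((hsv[...,2]<45)&(hsv[...,1]<90)).astype(np.uint8)*255
blobs(dark,(338,165,380,208),18,"dock");blobs(dark,(195,145,250,200),43,"holder");blobs(dark,(150,183,175,207),52,"key")
blobs(light,(195,145,250,200),43,"ticket")
print("scanner top",ray(K,V,[[361,182]],140),"key",ray(K,V,[[162,195]],55))
s=slice(135,255)
cv2.imwrite("pics/crop.png",cv2.resize(f[135:255,140:390,::-1],None,fx=3.2,fy=3.2,interpolation=cv2.INTER_CUBIC))
E
python3 m.py
```

```text
tin [460.8 261.2  62.5  56.5  47. ] (191, 212, 20, 19)
tin [ 433.4 -118.8   54.9   58.1    1.5] (309, 224, 19, 18)
tin [ 443.8 -238.9   56.6   60.1   45.8] (346, 221, 19, 19)
tin [447.8  12.2  58.3  54.9   1.5] (269, 218, 18, 19)
tray [626.  -36.4 246.6 166.2  84.2] (254, 147, 80, 57)
holder [597.5 200.1 109.4  49.9  77.3] (205, 169, 33, 22)
ticket [626.3 199.2  95.8  84.4  80.1] (208, 157, 30, 30)
scanner top [[ 585.07405852 -241.93332764  140.        ]] key [[541.14042469 388.4531286   55.        ]]
```

View pics/crop.png

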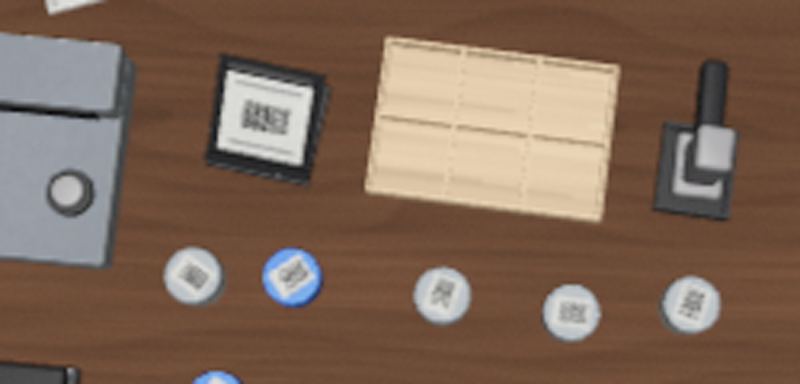

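The crop shows the bar codes, tray (yaw about -6°), ticket (about -10°) and scanner clearly. I'll go above the scanner and refine with the wrist camera.

```bash
python3 - <<'E'
from h import *
delta([540,-245,270],down(-0.1))
E
```

```text
shift [ 462.6 -153.9  -43.5] rotvec [-0.001  0.     0.35 ] at [ 129.8 -508.4  226.2]
```

```bash
python3 -m handwheel '[{"dx":35,"dy":-11.5,"dz":-3.5},{"dx":35,"dy":-11.5,"dz":-3.5},{"dx":35,"dy":-11.5,"dz":-3.5},{"dx":35,"dy":-11.5,"dz":-3.5},{"dx":35,"dy":-11.5,"dz":-3.5},{"dx":35,"dy":-11.5,"dz":-3.5},{"dx":35,"dy":-11.5,"dz":-3.5},{"dx":35,"dy":-11.5,"dz":-3.5},{"dx":35,"dy":-11.5,"dz":-3.5},{"dx":35,"dy":-11.5,"dz":-3.5}]'; python3 -m handwheel '[{"dx":35,"dy":-12,"dz":-3},{"dx":35,"dy":-12,"dz":-3},{"dx":35,"dy":-12,"dz":-3},{"rz":0.12},{"rz":0.12},{"rz":0.11},{"dx":0},{"dx":0}]'
python3 - <<'E'
from h import *
delta([540,-245,270],down(-0.1)); cap("wrist","w1.png"); 
E
```

```text
shift [ 462.6 -153.9  -43.5] rotvec [-0.001  0.     0.35 ] at [ 129.8 -508.4  226.2]invalid input at $[0]: expected keys claw, dx, dy, dz, rx, ry, rz
invalid input at $[0]: expected keys claw, dx, dy, dz, rx, ry, rz
```

View pics/w1.png

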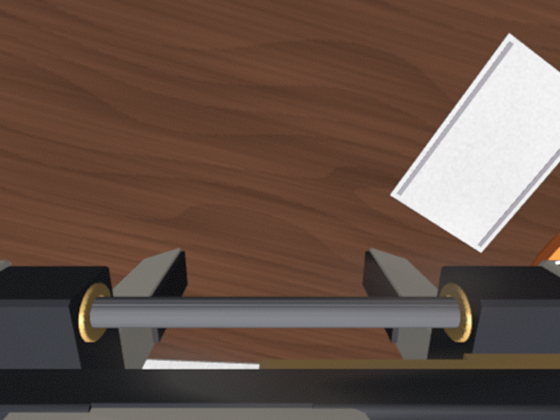

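All seven keys are required in every row. That view was still the start pose: fingers at the bottom, an empty desk ahead.

```bash
python3 -m handwheel '[{"claw":91.8,"dx":46,"dy":-15,"dz":-4.5,"rx":0,"ry":0,"rz":0},{"claw":91.8,"dx":46,"dy":-15,"dz":-4.5,"rx":0,"ry":0,"rz":0},{"claw":91.8,"dx":46,"dy":-15,"dz":-4.5,"rx":0,"ry":0,"rz":0},{"claw":91.8,"dx":46,"dy":-15,"dz":-4.5,"rx":0,"ry":0,"rz":0},{"claw":91.8,"dx":46,"dy":-15,"dz":-4.5,"rx":0,"ry":0,"rz":0},{"claw":91.8,"dx":46,"dy":-15,"dz":-4.5,"rx":0,"ry":0,"rz":0},{"claw":91.8,"dx":46,"dy":-15,"dz":-4.5,"rx":0,"ry":0,"rz":0},{"claw":91.8,"dx":46,"dy":-15,"dz":-4.5,"rx":0,"ry":0,"rz":0},{"claw":91.8,"dx":46,"dy":-15,"dz":-4.5,"rx":0,"ry":0,"rz":0},{"claw":91.8,"dx":46,"dy":-15,"dz":-4.5,"rx":0,"ry":0,"rz":0}]'; python3 -m handwheel '[{"claw":91.8,"dx":0,"dy":0,"dz":0,"rx":0,"ry":0,"rz":0.12},{"claw":91.8,"dx":0,"dy":0,"dz":0,"rx":0,"ry":0,"rz":0.12},{"claw":91.8,"dx":0,"dy":0,"dz":0,"rx":0,"ry":0,"rz":0.11},{"claw":91.8,"dx":0,"dy":0,"dz":0,"rx":0,"ry":0,"rz":0},{"claw":91.8,"dx":0,"dy":0,"dz":0,"rx":0,"ry":0,"rz":0}]'
python3 - <<'E'
from h import *
delta([540,-245,270],down(-0.1)); f,K,V=cap("wrist","w2.png"); np.savez("w2",f=f,K=K,V=V)
E
```

```text
time: 1.2
tool_pos: [539.9, -248.2, 271.8]
tcp_rot: [3.142, 0.0, 0.25]
contact_force: [-0.5, 0.0, 0.7]
grip_width: 91.5
time: 1.7
tool_pos: [538.4, -249.6, 271.5]
tcp_rot: [-3.141, 0.0, -0.097]
contact_force: [0.9, -0.3, 0.2]
grip_width: 91.6
shift [ 1.2 -4.8  1.5] rotvec [-0.     0.     0.003] at [ 538.4 -249.6  271.5]
```

View pics/w2.png

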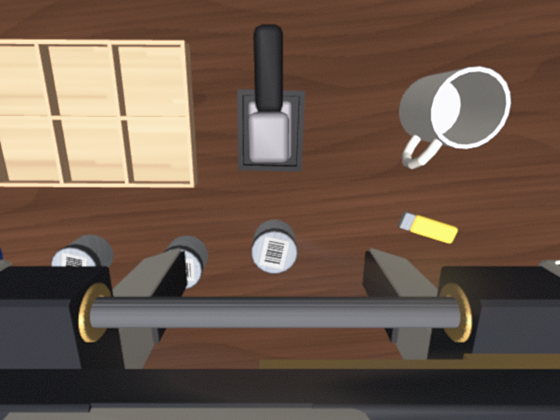

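The scanner's back face is at about (269,138), and the dock rim corners are (238,91), (304,92), (301,170), (239,167). The whole right side of the tray and the three right tins are visible too.

```bash
python3 - <<'E'
from h import *
d=np.load("w2.npz");f,K,V=d["f"],d["K"],d["V"]
D=ray(K,V,[[238,91],[304,92],[301,170],[239,167]],18)[:,:2];print(D.round(1),D.mean(0))
print("edges yaw",np.arctan2(*(D[0]-D[3])[::-1]),np.arctan2(*(D[1]-D[2])[::-1]),np.arctan2(*(D[0]-D[1])[::-1])-np.pi/2,np.arctan2(*(D[3]-D[2])[::-1])-np.pi/2)
g=cv2.cvtColor(f,cv2.COLOR_RGB2HSV);m=((g[...,2]>130)&(g[...,1]<60)).astype(np.uint8)*255;q=np.zeros_like(m);q[105:170,242:298]=m[105:170,242:298]
q=cv2.morphologyEx(q,cv2.MORPH_OPEN,np.ones((5,5)))
k=max(cv2.findContours(q,0,1)[0],key=cv2.contourArea);print(cv2.boundingRect(k))
P=ray(K,V,k[:,0],132)[:,:2].astype(np.float32);print("face",cv2.minAreaRect(P))
print("face pt",ray(K,V,[[269.5,138.5]],132))
print("tray right corners",ray(K,V,[[187,40],[195,187]],24).round(1))
E
```

```text
[[ 638.9 -217.4]
 [ 630.4 -293.1]
 [ 540.2 -282.9]
 [ 551.3 -207.2]] [ 590.20047203 -250.14013239]
edges yaw -0.11532819368741477 -0.11237163332532576 -0.11152146987328604 -0.1460002833987164
(249, 105, 42, 57)
face ((595.8511352539062, -251.10540771484375), (35.12331008911133, 47.291725158691406), 84.42731475830078)
face pt [[ 591.76686141 -250.75389146  132.        ]]
tray right corners [[ 696.1 -169.4   24. ]
 [ 532.9 -150.7   24. ]]
```

```bash
python3 -m handwheel '[{"claw":91.8,"dx":26,"dy":-3,"dz":0,"rx":0,"ry":0,"rz":0.02},{"claw":91.8,"dx":26,"dy":-2.5,"dz":10,"rx":0,"ry":0,"rz":0},{"claw":91.8,"dx":0,"dy":0,"dz":40,"rx":0,"ry":0,"rz":0},{"claw":91.8,"dx":0,"dy":0,"dz":40,"rx":0,"ry":0,"rz":0},{"claw":91.8,"dx":0,"dy":0,"dz":0,"rx":0,"ry":0,"rz":0},{"claw":91.8,"dx":0,"dy":0,"dz":0,"rx":0,"ry":0,"rz":0}]'
python3 - <<'E'
from h import *
delta([591,-250.5,92],down(-0.12))
E
```

```text
time: 2.35
tool_pos: [590.7, -250.1, 182.3]
tcp_rot: [-3.141, 0.0, -0.119]
contact_force: [-0.0, -0.2, 1.4]
grip_width: 91.9
shift [ 0.3  0.4 90.3] rotvec [-0.     0.     0.001] at [ 590.7 -250.1  182.3]
```

```bash
python3 -m handwheel '[{"claw":91.8,"dx":0,"dy":0,"dz":30,"rx":0,"ry":0,"rz":0},{"claw":91.8,"dx":0,"dy":0,"dz":30,"rx":0,"ry":0,"rz":0},{"claw":91.8,"dx":0,"dy":0,"dz":20,"rx":0,"ry":0,"rz":0},{"claw":91.8,"dx":0,"dy":0,"dz":10,"rx":0,"ry":0,"rz":0},{"claw":91.8,"dx":0,"dy":0,"dz":0,"rx":0,"ry":0,"rz":0},{"claw":45,"dx":0,"dy":0,"dz":0,"rx":0,"ry":0,"rz":0},{"claw":20,"dx":0,"dy":0,"dz":0,"rx":0,"ry":0,"rz":0},{"claw":20,"dx":0,"dy":0,"dz":0,"rx":0,"ry":0,"rz":0},{"claw":20,"dx":0,"dy":0,"dz":0,"rx":0,"ry":0,"rz":0},{"claw":20,"dx":0,"dy":0,"dz":0,"rx":0,"ry":0,"rz":0}]'; python3 -m handwheel '[{"claw":20,"dx":0,"dy":0,"dz":0,"rx":0,"ry":0,"rz":0},{"claw":20,"dx":0,"dy":0,"dz":0,"rx":0,"ry":0,"rz":0},{"claw":20,"dx":0,"dy":0,"dz":0,"rx":0,"ry":0,"rz":0}]'
```

```text
time: 3.35
tool_pos: [590.9, -250.0, 92.1]
tcp_rot: [3.141, -0.001, -0.12]
contact_force: [-0.4, 0.4, 0.5]
grip_width: 56.1
time: 3.65
tool_pos: [590.7, -249.9, 91.6]
tcp_rot: [-3.142, 0.0, -0.12]
contact_force: [-0.5, 0.7, -0.7]
grip_width: 36.1
```

```bash
python3 -m handwheel '[{"claw":20,"dx":0,"dy":0,"dz":-10,"rx":0,"ry":0,"rz":0},{"claw":20,"dx":0,"dy":0,"dz":-30,"rx":0,"ry":0,"rz":0},{"claw":20,"dx":0,"dy":0,"dz":-40,"rx":0,"ry":0,"rz":0},{"claw":20,"dx":0,"dy":0,"dz":-40,"rx":0,"ry":0,"rz":0},{"claw":20,"dx":0,"dy":0,"dz":-30,"rx":0,"ry":0,"rz":0},{"claw":20,"dx":0,"dy":0,"dz":0,"rx":0,"ry":0,"rz":0}]'
python3 - <<'E'
from h import *
import pickle
c=pickle.load(open("top.pkl","rb"));K,V=c["camera_matrix"],c["view"]
t=ray(K,V,[[223.1,171.9]],43)[0]
Rt=R.from_euler('xyz',[np.pi,-np.pi/6,-0.17]).as_matrix()
tg=t-Rt[:,2]*166
print(t,tg);delta(tg,Rt); f,K,V=cap("scene"); 
# tins in scene: project current estimates
E
```

```text
time: 4.25
tool_pos: [592.5, -250.9, 247.7]
tcp_rot: [3.138, -0.009, -0.12]
contact_force: [-0.4, 0.5, -1.1]
grip_width: 36.0
[624.97328149 195.74942844  43.        ] [543.16974584 209.79156342 186.76021703]
shift [-104.8 -451.7   58.1] rotvec [-0.009  0.514  0.05 ] at [ 592.5 -250.9  247.7]
```

```bash
python3 -m handwheel '[{"claw":20,"dx":-10.5,"dy":-45,"dz":0,"rx":0,"ry":0,"rz":0},{"claw":20,"dx":-10.5,"dy":-45,"dz":0,"rx":0,"ry":0,"rz":0},{"claw":20,"dx":-10.5,"dy":-45,"dz":0,"rx":0,"ry":0,"rz":0},{"claw":20,"dx":-10.5,"dy":-45,"dz":0,"rx":0,"ry":0,"rz":0},{"claw":20,"dx":-10.5,"dy":-45,"dz":0,"rx":0,"ry":0,"rz":0},{"claw":20,"dx":-10.5,"dy":-45,"dz":0,"rx":0,"ry":0,"rz":0},{"claw":20,"dx":-10.5,"dy":-45,"dz":0,"rx":0,"ry":0,"rz":0},{"claw":20,"dx":-10.5,"dy":-45,"dz":0,"rx":0,"ry":0,"rz":0},{"claw":20,"dx":-10.5,"dy":-45,"dz":0,"rx":0,"ry":0,"rz":0},{"claw":20,"dx":-10.5,"dy":-45,"dz":0,"rx":0,"ry":0,"rz":0}]'; python3 -m handwheel '[{"claw":20,"dx":0,"dy":0,"dz":0,"rx":0,"ry":0.13,"rz":0.01},{"claw":20,"dx":0,"dy":0,"dz":0,"rx":0,"ry":0.13,"rz":0.01},{"claw":20,"dx":0,"dy":0,"dz":0,"rx":0,"ry":0.13,"rz":0.01},{"claw":20,"dx":0,"dy":0,"dz":0,"rx":0,"ry":0.13,"rz":0.01},{"claw":20,"dx":0,"dy":0,"dz":0,"rx":0,"ry":0,"rz":0},{"claw":20,"dx":0,"dy":0,"dz":0,"rx":0,"ry":0,"rz":0}]'
python3 - <<'E'
from h import *
delta([543.2,209.8,186.8],R.from_euler('xyz',[np.pi,-np.pi/6,-0.17]).as_matrix())
E
```

```text
time: 5.3
tool_pos: [538.9, 211.0, 239.5]
tcp_rot: [3.14, 0.004, -0.12]
contact_force: [2.0, -0.0, -2.4]
grip_width: 35.6
time: 5.9
tool_pos: [539.6, 209.5, 240.5]
tcp_rot: [-3.132, -0.515, -0.162]
contact_force: [-0.2, -0.6, -1.0]
grip_width: 36.2
shift [-23.5  -0.4  48.5] rotvec [-0.014  0.009  0.007] at [539.6 209.5 240.5]
```

```bash
python3 -m handwheel '[{"claw":20,"dx":-8,"dy":0,"dz":16,"rx":0,"ry":0,"rz":0},{"claw":20,"dx":-8,"dy":0,"dz":16,"rx":0,"ry":0,"rz":0},{"claw":20,"dx":-8,"dy":0,"dz":16,"rx":0,"ry":0,"rz":0},{"claw":20,"dx":0,"dy":0,"dz":0,"rx":0,"ry":0,"rz":0},{"claw":20,"dx":0,"dy":0,"dz":0,"rx":0,"ry":0,"rz":0}]'
python3 - <<'E'
from h import *
delta([543.2,209.8,186.8],R.from_euler('xyz',[np.pi,-np.pi/6,-0.17]).as_matrix()); f,K,V=cap("wrist","w3.png")
E
```

```text
time: 6.4
tool_pos: [544.8, 209.1, 188.3]
tcp_rot: [-3.13, -0.519, -0.165]
contact_force: [-0.0, 0.7, -1.9]
grip_width: 36.1
shift [-2.2 -0.4  0.5] rotvec [-0.014  0.005  0.004] at [544.8 209.1 188.3]
```

View pics/w3.png

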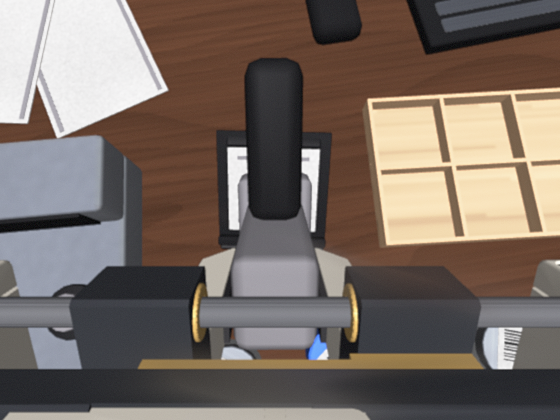

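The scanner sits straight in the grip and is centred on the board (columns 217–331, scanner at 274). Now I'll hold to read the ticket.

```bash
python3 -m handwheel '[{"claw":20,"dx":-2,"dy":0,"dz":0,"rx":0,"ry":0,"rz":0},{"claw":20,"dx":0,"dy":0,"dz":0,"rx":0,"ry":0,"rz":0},{"claw":20,"dx":0,"dy":0,"dz":0,"rx":0,"ry":0,"rz":0},{"claw":20,"dx":0,"dy":0,"dz":0,"rx":0,"ry":0,"rz":0},{"claw":20,"dx":0,"dy":0,"dz":0,"rx":0,"ry":0,"rz":0},{"claw":20,"dx":0,"dy":0,"dz":0,"rx":0,"ry":0,"rz":0},{"claw":20,"dx":0,"dy":0,"dz":0,"rx":0,"ry":0,"rz":0},{"claw":20,"dx":0,"dy":0,"dz":0,"rx":0,"ry":0,"rz":0},{"claw":20,"dx":0,"dy":0,"dz":0,"rx":0,"ry":0,"rz":0},{"claw":20,"dx":0,"dy":0,"dz":0,"rx":0,"ry":0,"rz":0}]'; python3 -m handwheel '[{"claw":20,"dx":0,"dy":0,"dz":0,"rx":0,"ry":0,"rz":0},{"claw":20,"dx":0,"dy":0,"dz":0,"rx":0,"ry":0,"rz":0},{"claw":20,"dx":0,"dy":0,"dz":0,"rx":0,"ry":0,"rz":0},{"claw":20,"dx":0,"dy":0,"dz":0,"rx":0,"ry":0,"rz":0},{"claw":20,"dx":0,"dy":0,"dz":0,"rx":0,"ry":0,"rz":0},{"claw":20,"dx":0,"dy":0,"dz":-30,"rx":0,"ry":-0.13,"rz":0},{"claw":20,"dx":0,"dy":0,"dz":-10,"rx":0,"ry":-0.13,"rz":0},{"claw":20,"dx":0,"dy":0,"dz":0,"rx":0,"ry":-0.13,"rz":0},{"claw":20,"dx":0,"dy":0,"dz":0,"rx":0,"ry":-0.13,"rz":0},{"claw":20,"dx":0,"dy":0,"dz":0,"rx":0,"ry":0,"rz":0}]'
python3 - <<'E'
from h import *
f,K,V=cap("top","top2.png"); f2,K2,V2=cap("scene","scene2.png")
def find(f,K,V,lo,hi):
    g=cv2.cvtColor(f,cv2.COLOR_RGB2HSV);m=((g[...,1]<60)&(g[...,2]>90)).astype(np.uint8)*255
    for k in cv2.findContours(m,0,1)[0]:
        a=cv2.contourArea(k)
        if a<100 or a>700: continue
        (u,v),r=cv2.minEnclosingCircle(k); P=ray(K,V,[[u,v]],48)[0]
        if 330<P[0]<560 and -350<P[1]<340: print(np.round([u,v,r,a]),P.round(1))
find(f,K,V,0,0);print("scene");find(f2,K2,V2,0,0)
delta([461,261,214],down(-0.12))
E
```

```text
time: 7.45
tool_pos: [541.8, 209.8, 187.1]
tcp_rot: [-3.13, -0.52, -0.164]
contact_force: [-0.4, 0.9, -1.2]
grip_width: 36.1
time: 8.45
tool_pos: [525.8, 211.4, 221.8]
tcp_rot: [-3.132, 0.001, -0.161]
contact_force: [0.6, -0.3, -2.4]
grip_width: 35.6
[318. 232.   9. 243.] [ 433.9 -118.9   48. ]
[355. 230.  10. 254.] [ 444.6 -238.7   48. ]
[278. 227.   9. 242.] [447.7  11.8  48. ]
scene
[191. 262.  13. 440.] [ 457.6 -242.    48. ]
[222. 234.  13. 402.] [ 446.6 -122.5   48. ]
[260. 211.  12. 373.] [460.6   5.6  48. ]
[324. 169.  13. 272.] [477.7 257.   48. ]
[312. 144.  18. 159.] [379.3 302.5  48. ]
shift [-69.6 -38.4   7.7] rotvec [-0.009 -0.002 -0.039] at [523.6 212.  221.5]
```

```bash
python3 -m handwheel '[{"claw":20,"dx":-24,"dy":-13,"dz":0,"rx":0,"ry":0,"rz":0},{"claw":20,"dx":-23,"dy":-13,"dz":0,"rx":0,"ry":0,"rz":0},{"claw":20,"dx":-22,"dy":-12,"dz":7,"rx":0,"ry":0,"rz":0},{"claw":20,"dx":0,"dy":0,"dz":0,"rx":0,"ry":0,"rz":0},{"claw":20,"dx":0,"dy":0,"dz":0,"rx":0,"ry":0,"rz":0}]'
python3 - <<'E'
from h import *
import pickle
c=pickle.load(open("top.pkl","rb"));print(ray(c["camera_matrix"],c["view"],[[200.3,220.9]],48))
delta([461,261,214]); f,K,V=cap("scene","s3.png"); cv2.imwrite("pics/s3c.png",cv2.resize(f[80:280,160:420,::-1],None,fx=2.5,fy=2.5,interpolation=cv2.INTER_CUBIC))
E
```

```text
time: 9.05
tool_pos: [460.2, 261.2, 216.1]
tcp_rot: [-3.132, -0.002, -0.156]
contact_force: [0.8, 0.1, -1.7]
grip_width: 35.7
[[460.97277668 261.84194737  48.        ]]
shift [0.8 0.1 2.1] rotvec None at [460.2 261.2 216.1]
```

View pics/s3c.png

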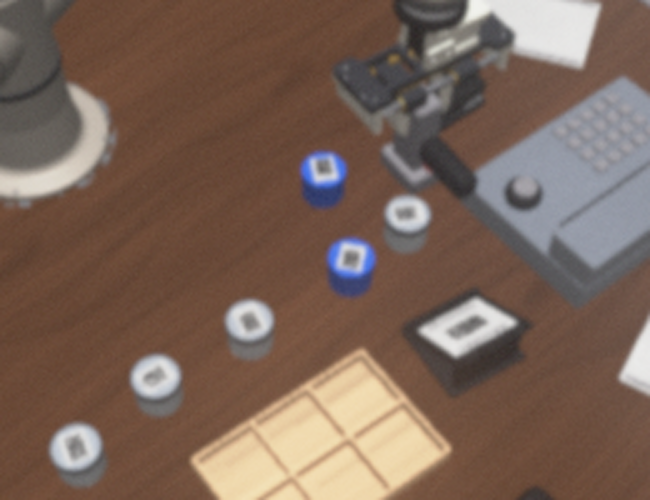

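```bash
python3 -m handwheel '[{"claw":20,"dx":1,"dy":0,"dz":2,"rx":0,"ry":0,"rz":0},{"claw":20,"dx":0,"dy":0,"dz":0,"rx":0,"ry":0,"rz":0},{"claw":20,"dx":0,"dy":0,"dz":0,"rx":0,"ry":0,"rz":0},{"claw":20,"dx":0,"dy":0,"dz":0,"rx":0,"ry":0,"rz":0},{"claw":20,"dx":0,"dy":0,"dz":0,"rx":0,"ry":0,"rz":0},{"claw":20,"dx":0,"dy":0,"dz":0,"rx":0,"ry":0,"rz":0},{"claw":20,"dx":0,"dy":0,"dz":0,"rx":0,"ry":0,"rz":0},{"claw":20,"dx":0,"dy":0,"dz":0,"rx":0,"ry":0,"rz":0},{"claw":20,"dx":0,"dy":0,"dz":0,"rx":0,"ry":0,"rz":0},{"claw":20,"dx":0,"dy":0,"dz":0,"rx":0,"ry":0,"rz":0}]'; python3 -m handwheel '[{"claw":20,"dx":0,"dy":0,"dz":0,"rx":0,"ry":0,"rz":0},{"claw":20,"dx":0,"dy":0,"dz":0,"rx":0,"ry":0,"rz":0},{"claw":20,"dx":0,"dy":0,"dz":0,"rx":0,"ry":0,"rz":0},{"claw":20,"dx":0,"dy":0,"dz":0,"rx":0,"ry":0,"rz":0},{"claw":20,"dx":5,"dy":41,"dz":0,"rx":0,"ry":0,"rz":0},{"claw":20,"dx":5,"dy":42,"dz":0,"rx":0,"ry":0,"rz":0},{"claw":20,"dx":4,"dy":42,"dz":0,"rx":0,"ry":0,"rz":0},{"claw":20,"dx":4,"dy":42,"dz":0,"rx":0,"ry":0,"rz":0},{"claw":20,"dx":4,"dy":41,"dz":0,"rx":0,"ry":0,"rz":0},{"claw":20,"dx":4,"dy":41,"dz":0,"rx":0,"ry":0,"rz":0}]'
python3 -m handwheel '[{"claw":20,"dx":0,"dy":0,"dz":0,"rx":0,"ry":0,"rz":0},{"claw":20,"dx":0,"dy":0,"dz":0,"rx":0,"ry":0,"rz":0}]'
cat >> h.py <<'E'
def tins():
    for n in ("top","scene"):
        f,K,V=cap(n); g=cv2.cvtColor(f,cv2.COLOR_RGB2HSV);m=((g[...,1]<60)&(g[...,2]>90)).astype(np.uint8)*255
        for k in cv2.findContours(m,0,1)[0]:
            a=cv2.contourArea(k)
            if a<100 or a>700: continue
            (u,v),r=cv2.minEnclosingCircle(k); P=ray(K,V,[[u,v]],48)[0]
            if n=="scene": P-= [13,-4,0]
            if 330<P[0]<560 and -350<P[1]<340: print(n,np.round([u,v,r,a]),P.round(1))
E
python3 -c "
from h import *
delta([447.7,12,214]);tins()"
```

```text
time: 10.1
tool_pos: [462.1, 260.7, 213.8]
tcp_rot: [-3.131, 0.0, -0.158]
contact_force: [0.5, -0.7, -2.4]
grip_width: 36.0
time: 11.1
tool_pos: [448.3, 9.2, 211.5]
tcp_rot: [-3.132, -0.001, -0.158]
contact_force: [0.3, -0.2, -1.6]
grip_width: 36.2
time: 11.3
tool_pos: [448.6, 10.1, 211.4]
tcp_rot: [-3.131, -0.0, -0.161]
contact_force: [-1.1, -0.1, -1.4]
grip_width: 36.1
shift [-1.2 -1.8 -2.6] rotvec None at [448.6  10.1 211.4]
top [355. 230.  10. 254.] [ 444.6 -238.7   48. ]
top [200. 221.  10. 256.] [459.6 261.8  48. ]
scene [191. 262.  13. 438.] [ 444.6 -238.    48. ]
scene [222. 234.  13. 406.] [ 433.6 -118.5   48. ]
scene [250. 197.  29. 610.] [390.8  19.3  48. ]
scene [322. 169.  12. 356.] [461.8 256.9  48. ]
```

```bash
python3 -m handwheel '[{"claw":20,"dx":-1,"dy":-2,"dz":-2,"rx":0,"ry":0,"rz":0},{"claw":20,"dx":0,"dy":0,"dz":0,"rx":0,"ry":0,"rz":0},{"claw":20,"dx":0,"dy":0,"dz":0,"rx":0,"ry":0,"rz":0},{"claw":20,"dx":0,"dy":0,"dz":0,"rx":0,"ry":0,"rz":0},{"claw":20,"dx":0,"dy":0,"dz":0,"rx":0,"ry":0,"rz":0},{"claw":20,"dx":0,"dy":0,"dz":0,"rx":0,"ry":0,"rz":0},{"claw":20,"dx":0,"dy":0,"dz":0,"rx":0,"ry":0,"rz":0},{"claw":20,"dx":0,"dy":0,"dz":0,"rx":0,"ry":0,"rz":0},{"claw":20,"dx":0,"dy":0,"dz":0,"rx":0,"ry":0,"rz":0},{"claw":20,"dx":0,"dy":0,"dz":0,"rx":0,"ry":0,"rz":0}]'; python3 -m handwheel '[{"claw":20,"dx":0,"dy":0,"dz":0,"rx":0,"ry":0,"rz":0},{"claw":20,"dx":0,"dy":0,"dz":0,"rx":0,"ry":0,"rz":0},{"claw":20,"dx":0,"dy":0,"dz":0,"rx":0,"ry":0,"rz":0},{"claw":20,"dx":0,"dy":0,"dz":0,"rx":0,"ry":0,"rz":0},{"claw":20,"dx":2,"dy":33,"dz":0,"rx":0,"ry":0,"rz":0},{"claw":20,"dx":2,"dy":33,"dz":0,"rx":0,"ry":0,"rz":0},{"claw":20,"dx":2,"dy":33,"dz":0,"rx":0,"ry":0,"rz":0},{"claw":20,"dx":1,"dy":32,"dz":0,"rx":0,"ry":0,"rz":0},{"claw":20,"dx":0,"dy":0,"dz":0,"rx":0,"ry":0,"rz":0},{"claw":20,"dx":0,"dy":0,"dz":0,"rx":0,"ry":0,"rz":0}]'
python3 -c "
from h import *
delta([433.7,-118.7,214]);tins()"
```

```text
time: 12.4
tool_pos: [447.9, 12.8, 213.3]
tcp_rot: [-3.132, 0.0, -0.158]
contact_force: [0.6, 0.2, -2.5]
grip_width: 35.5
time: 13.4
tool_pos: [434.0, -117.9, 211.9]
tcp_rot: [-3.131, 0.0, -0.16]
contact_force: [0.2, -0.6, -1.6]
grip_width: 35.9
shift [-0.1  0.8 -2.1] rotvec None at [ 434.  -117.9  211.9]
top [344. 251.   8. 122.] [ 376.5 -204.7   48. ]
top [278. 227.   9. 241.] [447.7  11.8  48. ]
top [200. 221.  10. 256.] [459.6 261.8  48. ]
scene [191. 262.  13. 440.] [ 444.6 -238.    48. ]
scene [260. 211.  12. 378.] [448.6  10.6  48. ]
scene [216. 222.  26. 497.] [ 391.2 -110.9   48. ]
scene [322. 169.  12. 352.] [461.9 256.9  48. ]
```

```bash
python3 -m handwheel '[{"claw":20,"dx":0,"dy":1,"dz":-2,"rx":0,"ry":0,"rz":0},{"claw":20,"dx":0,"dy":0,"dz":0,"rx":0,"ry":0,"rz":0},{"claw":20,"dx":0,"dy":0,"dz":0,"rx":0,"ry":0,"rz":0},{"claw":20,"dx":0,"dy":0,"dz":0,"rx":0,"ry":0,"rz":0},{"claw":20,"dx":0,"dy":0,"dz":0,"rx":0,"ry":0,"rz":0},{"claw":20,"dx":0,"dy":0,"dz":0,"rx":0,"ry":0,"rz":0},{"claw":20,"dx":0,"dy":0,"dz":0,"rx":0,"ry":0,"rz":0},{"claw":20,"dx":0,"dy":0,"dz":0,"rx":0,"ry":0,"rz":0},{"claw":20,"dx":0,"dy":0,"dz":0,"rx":0,"ry":0,"rz":0},{"claw":20,"dx":0,"dy":0,"dz":0,"rx":0,"ry":0,"rz":0}]'; python3 -m handwheel '[{"claw":20,"dx":0,"dy":0,"dz":0,"rx":0,"ry":0,"rz":0},{"claw":20,"dx":0,"dy":0,"dz":0,"rx":0,"ry":0,"rz":0},{"claw":20,"dx":0,"dy":0,"dz":0,"rx":0,"ry":0,"rz":0},{"claw":20,"dx":0,"dy":0,"dz":0,"rx":0,"ry":0,"rz":0},{"claw":20,"dx":8,"dy":29,"dz":0,"rx":0,"ry":0,"rz":0},{"claw":20,"dx":8,"dy":29,"dz":0,"rx":0,"ry":0,"rz":0},{"claw":20,"dx":7,"dy":29,"dz":0,"rx":0,"ry":0,"rz":0},{"claw":20,"dx":7,"dy":29,"dz":0,"rx":0,"ry":0,"rz":0},{"claw":20,"dx":0,"dy":0,"dz":0,"rx":0,"ry":0,"rz":0},{"claw":20,"dx":0,"dy":0,"dz":0,"rx":0,"ry":0,"rz":0}]'
python3 -c "
from h import *
delta([444.6,-238.5,214]);tins();cap('scene','s4.png')"
```

```text
time: 14.5
tool_pos: [433.9, -118.6, 213.9]
tcp_rot: [-3.132, 0.0, -0.158]
contact_force: [0.2, -0.1, -1.5]
grip_width: 36.2
time: 15.5
tool_pos: [445.0, -238.0, 212.4]
tcp_rot: [-3.131, 0.001, -0.16]
contact_force: [-0.6, 0.0, -2.2]
grip_width: 35.7
shift [-0.3  0.5 -1.6] rotvec None at [ 445.  -238.   212.4]
top [318. 232.   9. 243.] [ 433.9 -118.9   48. ]
top [278. 227.   9. 242.] [447.7  11.8  48. ]
top [200. 221.  10. 256.] [459.6 261.8  48. ]
scene [182. 252.  26. 370.] [ 404.  -239.4   48. ]
scene [222. 234.  13. 406.] [ 433.6 -118.5   48. ]
scene [260. 211.  12. 375.] [447.4   9.8  48. ]
scene [322. 169.  12. 355.] [461.8 256.9  48. ]
```

View pics/s4.png

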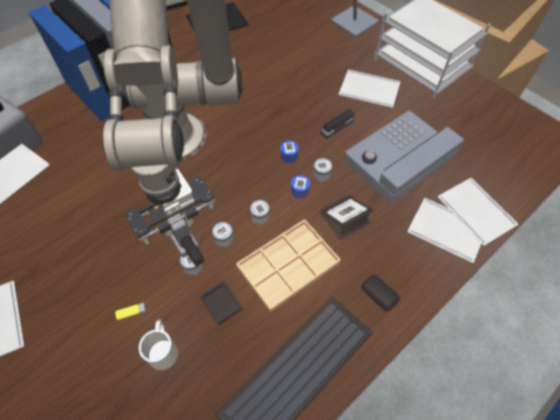

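Tin d is under the scanner and the dock is empty. I'll read it, then carry the scanner over the dock.

```bash
python3 -m handwheel '[{"claw":20,"dx":0,"dy":0.5,"dz":-2,"rx":0,"ry":0,"rz":0},{"claw":20,"dx":0,"dy":0,"dz":0,"rx":0,"ry":0,"rz":0},{"claw":20,"dx":0,"dy":0,"dz":0,"rx":0,"ry":0,"rz":0},{"claw":20,"dx":0,"dy":0,"dz":0,"rx":0,"ry":0,"rz":0},{"claw":20,"dx":0,"dy":0,"dz":0,"rx":0,"ry":0,"rz":0},{"claw":20,"dx":0,"dy":0,"dz":0,"rx":0,"ry":0,"rz":0},{"claw":20,"dx":0,"dy":0,"dz":0,"rx":0,"ry":0,"rz":0},{"claw":20,"dx":0,"dy":0,"dz":0,"rx":0,"ry":0,"rz":0},{"claw":20,"dx":0,"dy":0,"dz":0,"rx":0,"ry":0,"rz":0},{"claw":20,"dx":0,"dy":0,"dz":0,"rx":0,"ry":0,"rz":0}]'; python3 -m handwheel '[{"claw":20,"dx":0,"dy":0,"dz":0,"rx":0,"ry":0,"rz":0},{"claw":20,"dx":0,"dy":0,"dz":0,"rx":0,"ry":0,"rz":0},{"claw":20,"dx":0,"dy":0,"dz":0,"rx":0,"ry":0,"rz":0},{"claw":20,"dx":0,"dy":0,"dz":0,"rx":0,"ry":0,"rz":0},{"claw":20,"dx":36,"dy":-3,"dz":0,"rx":0,"ry":0,"rz":-0.01},{"claw":20,"dx":36,"dy":-3,"dz":0,"rx":0,"ry":0,"rz":-0.01},{"claw":20,"dx":37,"dy":-3,"dz":10,"rx":0,"ry":0,"rz":-0.01},{"claw":20,"dx":37,"dy":-3,"dz":30,"rx":0,"ry":0,"rz":-0.01},{"claw":20,"dx":0,"dy":0,"dz":30,"rx":0,"ry":0,"rz":0},{"claw":20,"dx":0,"dy":0,"dz":0,"rx":0,"ry":0,"rz":0}]'
python3 -c "
from h import *
delta([590.7,-250,92],down(-.12))"
```

```text
time: 16.65
tool_pos: [445.1, -238.4, 214.8]
tcp_rot: [-3.131, 0.0, -0.159]
contact_force: [0.2, 0.4, -2.0]
grip_width: 36.3
time: 17.65
tool_pos: [589.4, -244.9, 139.3]
tcp_rot: [-3.127, 0.01, -0.117]
contact_force: [-1.6, 0.4, -3.0]
grip_width: 35.9
shift [ 2.3  5.6 47.2] rotvec [-0.014  0.01   0.002] at [ 589.4 -244.9  139.3]
```

```bash
python3 -m handwheel '[{"claw":20,"dx":2,"dy":5.5,"dz":0,"rx":-0.013,"ry":0.005,"rz":0},{"claw":20,"dx":0,"dy":0,"dz":0,"rx":0,"ry":0,"rz":0},{"claw":20,"dx":0,"dy":0,"dz":15,"rx":0,"ry":0,"rz":0},{"claw":20,"dx":0,"dy":0,"dz":15,"rx":0,"ry":0,"rz":0},{"claw":20,"dx":0,"dy":0,"dz":12,"rx":0,"ry":0,"rz":0},{"claw":20,"dx":0,"dy":0,"dz":0,"rx":0,"ry":0,"rz":0},{"claw":20,"dx":0,"dy":0,"dz":0,"rx":0,"ry":0,"rz":0}]'
python3 -c "
from h import *
delta([590.7,-250,92],down(-.12))"
```

```text
time: 18.35
tool_pos: [593.3, -252.9, 104.0]
tcp_rot: [3.138, -0.007, -0.119]
contact_force: [0.1, 0.4, -2.0]
grip_width: 35.9
shift [-3.  -2.6 11.9] rotvec [ 0.003 -0.007  0.001] at [ 593.3 -252.9  104. ]
```

```bash
python3 -m handwheel '[{"claw":20,"dx":-2.5,"dy":-2.5,"dz":2,"rx":0,"ry":0,"rz":0},{"claw":20,"dx":0,"dy":0,"dz":4,"rx":0,"ry":0,"rz":0},{"claw":20,"dx":0,"dy":0,"dz":4,"rx":0,"ry":0,"rz":0},{"claw":20,"dx":0,"dy":0,"dz":0,"rx":0,"ry":0,"rz":0},{"claw":20,"dx":0,"dy":0,"dz":0,"rx":0,"ry":0,"rz":0}]'
python3 -c "
from h import *
delta([590.7,-250,92],down(-.12))"
```

```text
time: 18.85
tool_pos: [590.9, -249.8, 92.7]
tcp_rot: [3.139, -0.005, -0.118]
contact_force: [0.2, -0.3, -2.4]
grip_width: 36.1
shift [-0.2  0.2  0.7] rotvec [ 0.003 -0.005  0.002] at [ 590.9 -249.8   92.7]
```

Release and back up slowly.

```bash
python3 -m handwheel '[{"claw":20,"dx":0,"dy":0,"dz":1,"rx":0,"ry":0,"rz":0},{"claw":40,"dx":0,"dy":0,"dz":0,"rx":0,"ry":0,"rz":0},{"claw":60,"dx":0,"dy":0,"dz":0,"rx":0,"ry":0,"rz":0},{"claw":91.8,"dx":0,"dy":0,"dz":0,"rx":0,"ry":0,"rz":0},{"claw":91.8,"dx":0,"dy":0,"dz":0,"rx":0,"ry":0,"rz":0},{"claw":91.8,"dx":0,"dy":0,"dz":0,"rx":0,"ry":0,"rz":0},{"claw":91.8,"dx":0,"dy":0,"dz":0,"rx":0,"ry":0,"rz":0},{"claw":91.8,"dx":0,"dy":0,"dz":-10,"rx":0,"ry":0,"rz":0},{"claw":91.8,"dx":0,"dy":0,"dz":-40,"rx":0,"ry":0,"rz":0},{"claw":91.8,"dx":0,"dy":0,"dz":-45,"rx":0,"ry":0,"rz":0}]'; python3 -m handwheel '[{"claw":91.8,"dx":-40,"dy":0,"dz":-40,"rx":0,"ry":0,"rz":0},{"claw":91.8,"dx":-40,"dy":0,"dz":-40,"rx":0,"ry":0,"rz":0},{"claw":91.8,"dx":-40,"dy":0,"dz":0,"rx":0,"ry":0,"rz":0},{"claw":91.8,"dx":-40,"dy":0,"dz":0,"rx":0,"ry":0,"rz":0},{"claw":91.8,"dx":0,"dy":0,"dz":0,"rx":0,"ry":0,"rz":0},{"claw":91.8,"dx":0,"dy":0,"dz":0,"rx":0,"ry":0,"rz":0}]'
python3 -c "
from h import *
f,K,V=cap('wrist','w5.png');np.savez('w5',f=f,K=K,V=V);delta([444.6,-238.5,150],down(-.16));tins()"
```

```text
time: 19.85
tool_pos: [589.6, -249.0, 187.1]
tcp_rot: [3.14, -0.002, -0.119]
contact_force: [-0.1, -0.2, 0.1]
grip_width: 91.5
time: 20.45
tool_pos: [440.4, -231.6, 258.1]
tcp_rot: [3.138, -0.007, -0.119]
contact_force: [-0.1, -0.2, 0.4]
grip_width: 92.0
shift [  3.5   5.8 107.8] rotvec [ 0.004 -0.008  0.041] at [ 441.1 -231.8  257.8]
top [318. 232.   9. 242.] [ 433.4 -118.7   48. ]
top [278. 227.   9. 241.] [447.7  11.8  48. ]
top [200. 221.  10. 256.] [459.6 261.8  48. ]
scene [191. 262.  13. 438.] [ 444.6 -238.    48. ]
scene [222. 234.  13. 402.] [ 433.6 -118.5   48. ]
scene [260. 211.  12. 375.] [447.4   9.8  48. ]
scene [322. 169.  12. 354.] [461.8 256.9  48. ]
```

View pics/w5.png

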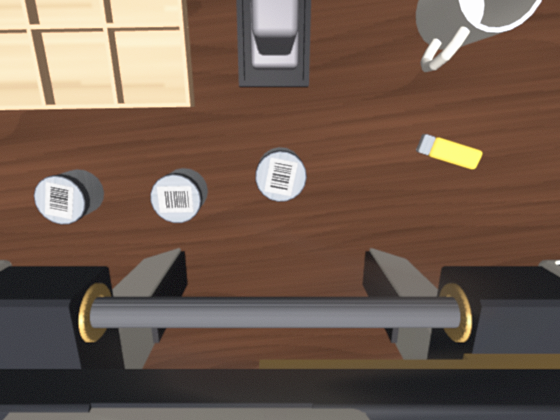

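The scanner stands in the dock again, and the three right tins are seen at (281,175), (177,197) and (60,199).

```bash
python3 - <<'E'
from h import *
d=np.load("w5.npz");K,V=d["K"],d["V"]
print(ray(K,V,[[281,175],[177,197],[60,199]],48).round(1))
c,s=np.array([627,-37]),-0.11
for i,(a,b) in enumerate([(-40,80),(-40,0),(-40,-80),(40,80),(40,0),(40,-80)]):
    print(i,(c+[a*np.cos(s)-b*np.sin(s),a*np.sin(s)+b*np.cos(s)]).round(1))
print("tray corner",ray(K,V,[[190,106]],24))
E
```

```text
[[ 448.3 -240.9   48. ]
 [ 437.4 -121.5   48. ]
 [ 450.9    9.9   48. ]]
0 [596.   46.9]
1 [587.2 -32.6]
2 [ 578.5 -112.1]
3 [675.5  38.1]
4 [666.8 -41.4]
5 [ 658.  -120.9]
tray corner [[ 533.07955153 -149.14629249   24.        ]]
```

```bash
python3 -m handwheel '[{"claw":76,"dx":6.5,"dy":7,"dz":0,"rx":0,"ry":-0.007,"rz":0},{"claw":76,"dx":0,"dy":0,"dz":45,"rx":0,"ry":0,"rz":0},{"claw":76,"dx":0,"dy":0,"dz":45,"rx":0,"ry":0,"rz":0},{"claw":76,"dx":0,"dy":0,"dz":45,"rx":0,"ry":0,"rz":0},{"claw":76,"dx":0,"dy":0,"dz":30,"rx":0,"ry":0,"rz":0},{"claw":76,"dx":0,"dy":0,"dz":10,"rx":0,"ry":0,"rz":0},{"claw":76,"dx":0,"dy":0,"dz":0,"rx":0,"ry":0,"rz":0},{"claw":76,"dx":0,"dy":0,"dz":0,"rx":0,"ry":0,"rz":0}]'
python3 -c "
from h import *
delta([446.5,-240,24],down(-.11));tins()"
```

```text
time: 21.4
tool_pos: [446.9, -240.4, 82.9]
tcp_rot: [3.138, -0.0, -0.118]
contact_force: [-0.1, -0.1, 0.4]
grip_width: 76.3
shift [-0.5 -0.6 58.9] rotvec [ 0.004 -0.    -0.008] at [ 446.9 -240.4   82.9]
top [318. 232.   9. 243.] [ 433.9 -118.9   48. ]
top [200. 221.  10. 257.] [459.6 261.8  48. ]
scene [191. 254.  20. 598.] [ 426.4 -223.6   48. ]
scene [221. 232.  14. 380.] [ 428.2 -119.7   48. ]
scene [260. 211.  12. 374.] [448.6  10.6  48. ]
scene [322. 169.  12. 354.] [461.6 256.7  48. ]
```

```bash
python3 -m handwheel '[{"claw":76,"dx":0,"dy":0,"dz":30,"rx":0,"ry":0,"rz":0},{"claw":76,"dx":0,"dy":0,"dz":20,"rx":0,"ry":0,"rz":0},{"claw":76,"dx":0,"dy":0,"dz":9,"rx":0,"ry":0,"rz":0},{"claw":76,"dx":0,"dy":0,"dz":0,"rx":0,"ry":0,"rz":0},{"claw":60,"dx":0,"dy":0,"dz":0,"rx":0,"ry":0,"rz":0},{"claw":40,"dx":0,"dy":0,"dz":0,"rx":0,"ry":0,"rz":0},{"claw":40,"dx":0,"dy":0,"dz":0,"rx":0,"ry":0,"rz":0},{"claw":40,"dx":0,"dy":0,"dz":0,"rx":0,"ry":0,"rz":0},{"claw":40,"dx":0,"dy":0,"dz":0,"rx":0,"ry":0,"rz":0}]'; python3 -m handwheel '[{"claw":40,"dx":0,"dy":0,"dz":-10,"rx":0,"ry":0,"rz":0},{"claw":40,"dx":0,"dy":0,"dz":-40,"rx":0,"ry":0,"rz":0},{"claw":40,"dx":0,"dy":0,"dz":-40,"rx":0,"ry":0,"rz":0},{"claw":40,"dx":0,"dy":0,"dz":0,"rx":0,"ry":0,"rz":0}]'
python3 -c "
from h import *
delta([658,-121,110],down(-.11))"
```

```text
time: 22.4
tool_pos: [446.1, -240.1, 23.7]
tcp_rot: [3.138, 0.0, -0.118]
contact_force: [-0.7, 0.5, 6.9]
grip_width: 55.3
time: 22.8
tool_pos: [448.3, -241.3, 118.0]
tcp_rot: [3.134, -0.007, -0.118]
contact_force: [1.4, -0.2, -2.8]
grip_width: 55.8
shift [ 194.  -144.2    8.2] rotvec [ 0.008 -0.007 -0.008] at [ 448.3 -241.3  118. ]
```

```bash
python3 -m handwheel '[{"claw":40,"dx":10,"dy":-36,"dz":0,"rx":0,"ry":0,"rz":0},{"claw":40,"dx":20,"dy":-36,"dz":0,"rx":0,"ry":0,"rz":0},{"claw":40,"dx":36,"dy":-36,"dz":0,"rx":0,"ry":0,"rz":0},{"claw":40,"dx":40,"dy":-36,"dz":0,"rx":0,"ry":0,"rz":0},{"claw":40,"dx":40,"dy":0,"dz":0,"rx":0,"ry":0,"rz":0},{"claw":40,"dx":40,"dy":0,"dz":0,"rx":0,"ry":0,"rz":0},{"claw":40,"dx":8,"dy":0,"dz":0,"rx":0,"ry":0,"rz":0},{"claw":40,"dx":0,"dy":0,"dz":40,"rx":0,"ry":0,"rz":0},{"claw":40,"dx":0,"dy":0,"dz":0,"rx":0,"ry":0,"rz":0},{"claw":40,"dx":0,"dy":0,"dz":0,"rx":0,"ry":0,"rz":0}]'
python3 -c "
from h import *
delta([658,-121,30],down(-.11))"
```

```text
time: 23.8
tool_pos: [649.9, -122.0, 71.0]
tcp_rot: [3.139, 0.006, -0.119]
contact_force: [-0.2, -0.0, -1.1]
grip_width: 55.6
shift [ 8.2 -2.1 41. ] rotvec [ 0.002  0.006 -0.009] at [ 649.9 -122.    71. ]
```

```bash
python3 -m handwheel '[{"claw":40,"dx":8,"dy":-2,"dz":0,"rx":0,"ry":0.006,"rz":0},{"claw":40,"dx":0,"dy":0,"dz":20,"rx":0,"ry":0,"rz":0},{"claw":40,"dx":0,"dy":0,"dz":13,"rx":0,"ry":0,"rz":0},{"claw":40,"dx":0,"dy":0,"dz":5,"rx":0,"ry":0,"rz":0},{"claw":40,"dx":0,"dy":0,"dz":0,"rx":0,"ry":0,"rz":0},{"claw":40,"dx":0,"dy":0,"dz":0,"rx":0,"ry":0,"rz":0}]'
python3 -c "
from h import *
delta([658,-121,30],down(-.11))"
```

```text
time: 24.4
tool_pos: [660.3, -121.5, 34.8]
tcp_rot: [3.138, -0.005, -0.118]
contact_force: [1.0, 0.3, -2.5]
grip_width: 55.4
shift [-2.4 -0.3  4.8] rotvec [ 0.003 -0.005 -0.009] at [ 660.3 -121.5   34.8]
```

```bash
python3 -m handwheel '[{"claw":40,"dx":-2,"dy":0,"dz":2.5,"rx":0,"ry":0,"rz":0},{"claw":40,"dx":0,"dy":0,"dz":2.5,"rx":0,"ry":0,"rz":0},{"claw":40,"dx":0,"dy":0,"dz":0,"rx":0,"ry":0,"rz":0},{"claw":58,"dx":0,"dy":0,"dz":0,"rx":0,"ry":0,"rz":0},{"claw":68,"dx":0,"dy":0,"dz":0,"rx":0,"ry":0,"rz":0},{"claw":72,"dx":0,"dy":0,"dz":0,"rx":0,"ry":0,"rz":0},{"claw":72,"dx":0,"dy":0,"dz":-10,"rx":0,"ry":0,"rz":0},{"claw":72,"dx":0,"dy":0,"dz":-40,"rx":0,"ry":0,"rz":0},{"claw":72,"dx":0,"dy":0,"dz":-35,"rx":0,"ry":0,"rz":0}]'; python3 -m handwheel '[{"claw":76,"dx":-45,"dy":5,"dz":0,"rx":0,"ry":0,"rz":0},{"claw":76,"dx":-45,"dy":5,"dz":0,"rx":0,"ry":0,"rz":0},{"claw":76,"dx":-45,"dy":5,"dz":0,"rx":0,"ry":0,"rz":0},{"claw":76,"dx":-45,"dy":5,"dz":0,"rx":0,"ry":0,"rz":0},{"claw":76,"dx":-41,"dy":5,"dz":0,"rx":0,"ry":0,"rz":0},{"claw":76,"dx":0,"dy":0,"dz":0,"rx":0,"ry":0,"rz":0},{"claw":76,"dx":0,"dy":0,"dz":0,"rx":0,"ry":0,"rz":0}]'
python3 -c "
from h import *
delta([435.5,-120,24],down(-.11));tins();cap('top','t6.png')"
```

```text
time: 25.3
tool_pos: [657.4, -120.8, 115.4]
tcp_rot: [3.139, -0.004, -0.118]
contact_force: [0.8, -1.4, 1.0]
grip_width: 71.9
time: 26.0
tool_pos: [435.6, -120.0, 114.3]
tcp_rot: [3.138, -0.007, -0.119]
contact_force: [0.8, -0.5, 1.1]
grip_width: 75.6
shift [-0.7 -0.3 90.3] rotvec [ 0.004 -0.007 -0.009] at [ 435.6 -120.   114.3]
top [207. 260.   7. 100.] [337.8 234.5  48. ]
top [278. 227.   9. 242.] [447.7  11.8  48. ]
top [200. 221.  10. 256.] [459.6 261.8  48. ]
scene [222. 222.  25. 529.] [400.3 -95.9  48. ]
scene [260. 211.  12. 377.] [447.4   9.8  48. ]
scene [322. 169.  12. 352.] [461.8 256.9  48. ]
```

View pics/t6.png

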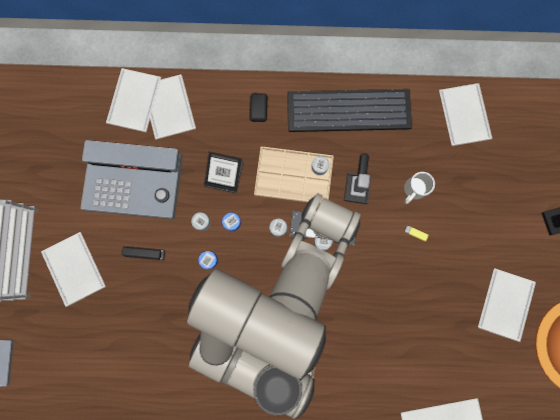

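Tin d is in the far right cell (320,164). A pale disc shows near (324,242) beside the gripper, so I'll check with the wrist camera whether tin c has moved.

```bash
cat >> h.py <<'E'
def wt(save=None):
    f,K,V=cap("wrist",save); g=cv2.cvtColor(f,cv2.COLOR_RGB2HSV);m=((g[...,1]<60)&(g[...,2]>120)).astype(np.uint8)*255;m[262:]=0
    for k in cv2.findContours(m,0,1)[0]:
        if cv2.contourArea(k)>600:
            (u,v),r=cv2.minEnclosingCircle(k);print("wrist",np.round([u,v,r,cv2.contourArea(k)]),ray(K,V,[[u,v]],48).round(1))
E
python3 -c "
from h import *
wt('w7.png')"
```

```text
wrist [ 299.  258.   38. 2198.] [[ 409.8 -135.3   48. ]]
wrist [  86.  229.   42. 4421.] [[450.   11.9  48. ]]
wrist [450.   2.  38. 658.] [[ 562.7 -239.4   48. ]]
wrist [ 237.   22.   58. 4305.] [[ 566.5 -113.5   48. ]]
wrist [ 149.   40.  154. 8078.] [[563.1 -59.4  48. ]]
```

View pics/w7.png

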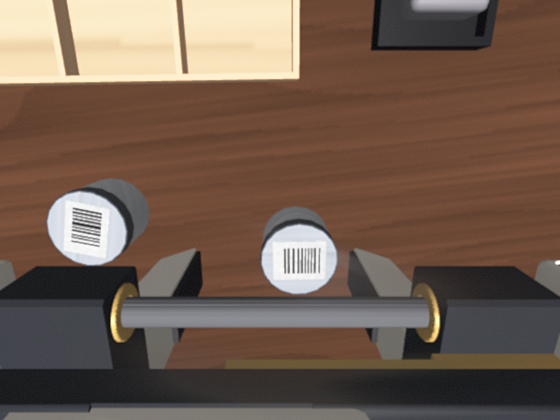

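Tin c was knocked to about (409,-135) after it had been read; its lid centre is at (299,257) in this view. I'll follow it there.

```bash
python3 -m handwheel '[{"claw":76,"dx":-25,"dy":18,"dz":0,"rx":0,"ry":0,"rz":0},{"claw":76,"dx":0,"dy":0,"dz":0,"rx":0,"ry":0,"rz":0},{"claw":76,"dx":0,"dy":0,"dz":0,"rx":0,"ry":0,"rz":0}]'
python3 -c "
from h import *
delta([409,-135,24],down(-.11));wt()"
```

```text
time: 26.5
tool_pos: [408.9, -134.8, 113.1]
tcp_rot: [3.139, -0.005, -0.119]
contact_force: [0.2, -0.8, -0.5]
grip_width: 76.0
shift [-0.3 -0.1 89.1] rotvec [ 0.003 -0.005 -0.009] at [ 408.9 -134.8  113.1]
wrist [ 274.  225.   40. 4566.] [[ 409.  -135.1   48. ]]
wrist [  55.  191.   45. 5028.] [[451.7  10.1  48. ]]
wrist [ 136.   20.  137. 7700.] [[546.7 -69.   48. ]]
```

```bash
python3 -m handwheel '[{"claw":76,"dx":0,"dy":0,"dz":40,"rx":0,"ry":0,"rz":0},{"claw":76,"dx":0,"dy":0,"dz":35,"rx":0,"ry":0,"rz":0},{"claw":76,"dx":0,"dy":0,"dz":14,"rx":0,"ry":0,"rz":0},{"claw":76,"dx":0,"dy":0,"dz":0,"rx":0,"ry":0,"rz":0},{"claw":60,"dx":0,"dy":0,"dz":0,"rx":0,"ry":0,"rz":0},{"claw":40,"dx":0,"dy":0,"dz":0,"rx":0,"ry":0,"rz":0},{"claw":40,"dx":0,"dy":0,"dz":0,"rx":0,"ry":0,"rz":0},{"claw":40,"dx":0,"dy":0,"dz":0,"rx":0,"ry":0,"rz":0},{"claw":40,"dx":0,"dy":0,"dz":0,"rx":0,"ry":0,"rz":0}]'; python3 -m handwheel '[{"claw":40,"dx":0,"dy":0,"dz":-10,"rx":0,"ry":0,"rz":0},{"claw":40,"dx":0,"dy":0,"dz":-40,"rx":0,"ry":0,"rz":0},{"claw":40,"dx":0,"dy":0,"dz":-35,"rx":0,"ry":0,"rz":0},{"claw":40,"dx":41,"dy":-11,"dz":0,"rx":0,"ry":0,"rz":0},{"claw":40,"dx":41,"dy":-11,"dz":0,"rx":0,"ry":0,"rz":0},{"claw":40,"dx":41,"dy":-11,"dz":0,"rx":0,"ry":0,"rz":0},{"claw":40,"dx":41,"dy":-10,"dz":0,"rx":0,"ry":0,"rz":0},{"claw":40,"dx":0,"dy":0,"dz":40,"rx":0,"ry":0,"rz":0},{"claw":40,"dx":0,"dy":0,"dz":0,"rx":0,"ry":0,"rz":0},{"claw":40,"dx":0,"dy":0,"dz":0,"rx":0,"ry":0,"rz":0}]'
python3 -c "
from h import *
delta([578.5,-112,30],down(-.11))"
```

```text
time: 27.45
tool_pos: [409.3, -135.1, 25.0]
tcp_rot: [3.138, -0.007, -0.119]
contact_force: [0.8, 0.6, 6.2]
grip_width: 55.0
time: 28.45
tool_pos: [574.9, -111.0, 69.3]
tcp_rot: [3.139, -0.001, -0.118]
contact_force: [-0.2, -1.0, -2.2]
grip_width: 55.6
shift [ 3.6  0.5 39.3] rotvec [ 0.002 -0.001 -0.008] at [ 574.9 -111.    69.3]
```

```bash
python3 -m handwheel '[{"claw":40,"dx":3,"dy":0.5,"dz":10,"rx":0,"ry":0,"rz":0},{"claw":40,"dx":0,"dy":0,"dz":15,"rx":0,"ry":0,"rz":0},{"claw":40,"dx":0,"dy":0,"dz":8,"rx":0,"ry":0,"rz":0},{"claw":40,"dx":0,"dy":0,"dz":0,"rx":0,"ry":0,"rz":0},{"claw":40,"dx":0,"dy":0,"dz":0,"rx":0,"ry":0,"rz":0}]'
python3 -c "
from h import *
delta([578.5,-112,31],down(-.11))"
```

```text
time: 28.95
tool_pos: [579.5, -112.6, 37.3]
tcp_rot: [3.139, -0.005, -0.119]
contact_force: [0.8, -0.1, -1.2]
grip_width: 55.6
shift [-1.1 -0.5  6.3] rotvec [ 0.003 -0.005 -0.009] at [ 579.5 -112.6   37.3]
```

```bash
python3 -m handwheel '[{"claw":40,"dx":-1,"dy":0,"dz":3,"rx":0,"ry":0,"rz":0},{"claw":40,"dx":0,"dy":0,"dz":3,"rx":0,"ry":0,"rz":0},{"claw":40,"dx":0,"dy":0,"dz":0,"rx":0,"ry":0,"rz":0},{"claw":58,"dx":0,"dy":0,"dz":0,"rx":0,"ry":0,"rz":0},{"claw":68,"dx":0,"dy":0,"dz":0,"rx":0,"ry":0,"rz":0},{"claw":72,"dx":0,"dy":0,"dz":0,"rx":0,"ry":0,"rz":0},{"claw":72,"dx":0,"dy":0,"dz":-10,"rx":0,"ry":0,"rz":0},{"claw":72,"dx":0,"dy":0,"dz":-40,"rx":0,"ry":0,"rz":0},{"claw":72,"dx":0,"dy":0,"dz":-35,"rx":0,"ry":0,"rz":0}]'; python3 -m handwheel '[{"claw":76,"dx":-36,"dy":-27,"dz":0,"rx":0,"ry":0,"rz":0},{"claw":76,"dx":-36,"dy":-27,"dz":0,"rx":0,"ry":0,"rz":0},{"claw":76,"dx":-36,"dy":-27,"dz":0,"rx":0,"ry":0,"rz":0},{"claw":76,"dx":-35,"dy":-26,"dz":0,"rx":0,"ry":0,"rz":0},{"claw":76,"dx":0,"dy":0,"dz":0,"rx":0,"ry":0,"rz":0},{"claw":76,"dx":0,"dy":0,"dz":0,"rx":0,"ry":0,"rz":0}]'
python3 -c "
from h import *
delta([449,11,24],down(-.11));wt()"
```

```text
time: 29.85
tool_pos: [577.9, -111.9, 117.2]
tcp_rot: [3.139, -0.004, -0.118]
contact_force: [0.9, -0.3, -0.1]
grip_width: 72.0
time: 30.45
tool_pos: [449.1, 11.6, 115.8]
tcp_rot: [3.138, -0.006, -0.117]
contact_force: [0.2, -0.2, 0.6]
grip_width: 76.2
shift [-0.7  0.3 91.8] rotvec [ 0.003 -0.006 -0.007] at [449.1  11.6 115.8]
wrist [  58.  228.   33. 2114.] [[464.7 164.7  48. ]]
wrist [ 273.  222.   39. 4464.] [[451.1  11.6  48. ]]
wrist [ 312.   15.   55. 3434.] [[578.  -26.4  48. ]]
wrist [ 319.   15.  190. 9498.] [[577.9 -30.6  48. ]]
wrist [  16.   26.   30. 1010.] [[592.9 151.   48. ]]
```

```bash
python3 -m handwheel '[{"claw":76,"dx":1,"dy":0,"dz":40,"rx":0,"ry":0,"rz":0},{"claw":76,"dx":0,"dy":0,"dz":37,"rx":0,"ry":0,"rz":0},{"claw":76,"dx":0,"dy":0,"dz":14,"rx":0,"ry":0,"rz":0},{"claw":76,"dx":0,"dy":0,"dz":0,"rx":0,"ry":0,"rz":0},{"claw":60,"dx":0,"dy":0,"dz":0,"rx":0,"ry":0,"rz":0},{"claw":40,"dx":0,"dy":0,"dz":0,"rx":0,"ry":0,"rz":0},{"claw":40,"dx":0,"dy":0,"dz":0,"rx":0,"ry":0,"rz":0},{"claw":40,"dx":0,"dy":0,"dz":0,"rx":0,"ry":0,"rz":0},{"claw":40,"dx":0,"dy":0,"dz":0,"rx":0,"ry":0,"rz":0}]'; python3 -m handwheel '[{"claw":40,"dx":0,"dy":0,"dz":-10,"rx":0,"ry":0,"rz":0},{"claw":40,"dx":0,"dy":0,"dz":-40,"rx":0,"ry":0,"rz":0},{"claw":40,"dx":0,"dy":0,"dz":-35,"rx":0,"ry":0,"rz":0},{"claw":40,"dx":44,"dy":-11,"dz":0,"rx":0,"ry":0,"rz":0},{"claw":40,"dx":44,"dy":-11,"dz":0,"rx":0,"ry":0,"rz":0},{"claw":40,"dx":44,"dy":-10,"dz":0,"rx":0,"ry":0,"rz":0},{"claw":40,"dx":44,"dy":-10,"dz":0,"rx":0,"ry":0,"rz":0},{"claw":40,"dx":44,"dy":-10,"dz":0,"rx":0,"ry":0,"rz":0},{"claw":40,"dx":0,"dy":0,"dz":35,"rx":0,"ry":0,"rz":0},{"claw":40,"dx":0,"dy":0,"dz":0,"rx":0,"ry":0,"rz":0}]'
python3 -m handwheel '[{"claw":40,"dx":0,"dy":0,"dz":0,"rx":0,"ry":0,"rz":0}]'
python3 -c "
from h import *
delta([675.5,38,30],down(-.11))"
```

```text
time: 31.4
tool_pos: [451.0, 10.5, 24.8]
tcp_rot: [3.138, -0.007, -0.118]
contact_force: [0.3, -1.5, 6.8]
grip_width: 55.5
time: 32.4
tool_pos: [671.7, 37.0, 69.8]
tcp_rot: [3.138, 0.005, -0.118]
contact_force: [-1.1, -0.0, -2.2]
grip_width: 55.3
time: 32.5
tool_pos: [672.8, 36.8, 73.8]
tcp_rot: [3.138, -0.0, -0.118]
contact_force: [0.2, 0.1, -1.1]
grip_width: 55.7
shift [ 2.6 -1.7 43.8] rotvec [ 0.003 -0.    -0.008] at [672.8  36.8  73.8]
```

```bash
python3 -m handwheel '[{"claw":40,"dx":1,"dy":-1.5,"dz":10,"rx":0,"ry":0,"rz":0},{"claw":40,"dx":0,"dy":0,"dz":18,"rx":0,"ry":0,"rz":0},{"claw":40,"dx":0,"dy":0,"dz":10,"rx":0,"ry":0,"rz":0},{"claw":40,"dx":0,"dy":0,"dz":0,"rx":0,"ry":0,"rz":0},{"claw":40,"dx":0,"dy":0,"dz":0,"rx":0,"ry":0,"rz":0}]'
python3 -c "
from h import *
delta([675.5,38,31],down(-.11))"
```

```text
time: 33.0
tool_pos: [675.9, 37.8, 37.3]
tcp_rot: [3.139, -0.005, -0.118]
contact_force: [-0.5, -0.1, -1.6]
grip_width: 55.3
shift [-0.5 -0.1  6.3] rotvec [ 0.003 -0.005 -0.008] at [675.9  37.8  37.3]
```

```bash
python3 -m handwheel '[{"claw":40,"dx":0,"dy":0,"dz":3,"rx":0,"ry":0,"rz":0},{"claw":40,"dx":0,"dy":0,"dz":3,"rx":0,"ry":0,"rz":0},{"claw":40,"dx":0,"dy":0,"dz":0,"rx":0,"ry":0,"rz":0},{"claw":58,"dx":0,"dy":0,"dz":0,"rx":0,"ry":0,"rz":0},{"claw":68,"dx":0,"dy":0,"dz":0,"rx":0,"ry":0,"rz":0},{"claw":72,"dx":0,"dy":0,"dz":0,"rx":0,"ry":0,"rz":0},{"claw":72,"dx":0,"dy":0,"dz":-10,"rx":0,"ry":0,"rz":0},{"claw":72,"dx":0,"dy":0,"dz":-40,"rx":0,"ry":0,"rz":0},{"claw":72,"dx":0,"dy":0,"dz":-35,"rx":0,"ry":0,"rz":0}]'; python3 -m handwheel '[{"claw":76,"dx":-40,"dy":-33,"dz":0,"rx":0,"ry":0,"rz":0},{"claw":76,"dx":-40,"dy":-33,"dz":0,"rx":0,"ry":0,"rz":0},{"claw":76,"dx":-40,"dy":-33,"dz":0,"rx":0,"ry":0,"rz":0},{"claw":76,"dx":-40,"dy":-33,"dz":0,"rx":0,"ry":0,"rz":0},{"claw":76,"dx":-40,"dy":-33,"dz":0,"rx":0,"ry":0,"rz":0},{"claw":76,"dx":-40,"dy":-32,"dz":0,"rx":0,"ry":0,"rz":0},{"claw":76,"dx":0,"dy":0,"dz":0,"rx":0,"ry":0,"rz":0},{"claw":76,"dx":0,"dy":0,"dz":0,"rx":0,"ry":0,"rz":0}]'
python3 -c "
from h import *
delta([460,262,24],down(-.11));wt()"
```

```text
time: 33.9
tool_pos: [675.3, 38.1, 117.1]
tcp_rot: [3.139, -0.004, -0.119]
contact_force: [0.7, -0.1, -0.1]
grip_width: 71.7
time: 34.7
tool_pos: [467.5, 255.5, 115.0]
tcp_rot: [3.139, -0.006, -0.116]
contact_force: [-0.2, -0.6, 0.2]
grip_width: 76.1
shift [-8.8 -5.8 91. ] rotvec [ 0.002 -0.006 -0.006] at [467.5 255.5 115. ]
wrist [ 263.  231.   40. 4280.] [[464.1 264.   48. ]]
wrist [ 403.  214.   34. 2180.] [[464.6 164.4  48. ]]
wrist [ 526.   31.   45. 3012.] [[572.9  89.5  48. ]]
wrist [ 330.   12.   72. 4186.] [[596.4 206.5  48. ]]
wrist [   60.   123.   132. 26988.] [[553.  384.8  48. ]]
```

```bash
python3 -m handwheel '[{"claw":76,"dx":-6,"dy":-7,"dz":10,"rx":0,"ry":0,"rz":0},{"claw":76,"dx":0,"dy":0,"dz":30,"rx":0,"ry":0,"rz":0},{"claw":76,"dx":0,"dy":0,"dz":36,"rx":0,"ry":0,"rz":0},{"claw":76,"dx":0,"dy":0,"dz":14,"rx":0,"ry":0,"rz":0},{"claw":76,"dx":0,"dy":0,"dz":0,"rx":0,"ry":0,"rz":0},{"claw":60,"dx":0,"dy":0,"dz":0,"rx":0,"ry":0,"rz":0},{"claw":40,"dx":0,"dy":0,"dz":0,"rx":0,"ry":0,"rz":0},{"claw":40,"dx":0,"dy":0,"dz":0,"rx":0,"ry":0,"rz":0},{"claw":40,"dx":0,"dy":0,"dz":0,"rx":0,"ry":0,"rz":0},{"claw":40,"dx":0,"dy":0,"dz":0,"rx":0,"ry":0,"rz":0}]'; python3 -m handwheel '[{"claw":40,"dx":0,"dy":0,"dz":-10,"rx":0,"ry":0,"rz":0},{"claw":40,"dx":0,"dy":0,"dz":-40,"rx":0,"ry":0,"rz":0},{"claw":40,"dx":0,"dy":0,"dz":-40,"rx":0,"ry":0,"rz":0},{"claw":40,"dx":31,"dy":40,"dz":0,"rx":0,"ry":0,"rz":0},{"claw":40,"dx":31,"dy":40,"dz":0,"rx":0,"ry":0,"rz":0},{"claw":40,"dx":31,"dy":40,"dz":0,"rx":0,"ry":0,"rz":0},{"claw":40,"dx":32,"dy":40,"dz":0,"rx":0,"ry":0,"rz":0},{"claw":40,"dx":32,"dy":39,"dz":0,"rx":0,"ry":0,"rz":0},{"claw":40,"dx":0,"dy":0,"dz":0,"rx":0,"ry":0,"rz":0},{"claw":40,"dx":0,"dy":0,"dz":0,"rx":0,"ry":0,"rz":0}]'
python3 -c "
from h import *
delta([596,47,30],down(-.11))"
```

```text
time: 35.75
tool_pos: [463.8, 262.1, 25.0]
tcp_rot: [3.14, -0.007, -0.119]
contact_force: [0.4, -0.8, 4.6]
grip_width: 55.9
time: 36.75
tool_pos: [592.7, 48.1, 115.0]
tcp_rot: [3.139, -0.003, -0.121]
contact_force: [-1.0, 0.3, -2.5]
grip_width: 55.5
shift [ 3.2  0.5 85. ] rotvec [ 0.003 -0.003 -0.011] at [592.7  48.1 115. ]
```

```bash
python3 -m handwheel '[{"claw":40,"dx":3,"dy":0.5,"dz":20,"rx":0,"ry":0,"rz":0},{"claw":40,"dx":0,"dy":0,"dz":30,"rx":0,"ry":0,"rz":0},{"claw":40,"dx":0,"dy":0,"dz":20,"rx":0,"ry":0,"rz":0},{"claw":40,"dx":0,"dy":0,"dz":7,"rx":0,"ry":0,"rz":0},{"claw":40,"dx":0,"dy":0,"dz":0,"rx":0,"ry":0,"rz":0},{"claw":40,"dx":0,"dy":0,"dz":0,"rx":0,"ry":0,"rz":0}]'
python3 -c "
from h import *
delta([596,47,31],down(-.11))"
```

```text
time: 37.35
tool_pos: [596.7, 48.6, 39.3]
tcp_rot: [3.139, -0.006, -0.117]
contact_force: [-0.5, -0.1, -0.3]
grip_width: 55.7
shift [-0.6  1.7  8.3] rotvec [ 0.003 -0.006 -0.007] at [596.7  48.6  39.3]
```

```bash
python3 -m handwheel '[{"claw":40,"dx":0,"dy":1.5,"dz":4,"rx":0,"ry":0,"rz":0},{"claw":40,"dx":0,"dy":0,"dz":4,"rx":0,"ry":0,"rz":0},{"claw":40,"dx":0,"dy":0,"dz":0,"rx":0,"ry":0,"rz":0},{"claw":58,"dx":0,"dy":0,"dz":0,"rx":0,"ry":0,"rz":0},{"claw":68,"dx":0,"dy":0,"dz":0,"rx":0,"ry":0,"rz":0},{"claw":72,"dx":0,"dy":0,"dz":0,"rx":0,"ry":0,"rz":0},{"claw":72,"dx":0,"dy":0,"dz":-10,"rx":0,"ry":0,"rz":0},{"claw":72,"dx":0,"dy":0,"dz":-45,"rx":0,"ry":0,"rz":0},{"claw":72,"dx":0,"dy":0,"dz":-45,"rx":0,"ry":0,"rz":0},{"claw":72,"dx":0,"dy":0,"dz":-30,"rx":0,"ry":0,"rz":0}]'; python3 -m handwheel '[{"claw":0,"dx":-17,"dy":-40,"dz":0,"rx":0,"ry":0,"rz":0},{"claw":0,"dx":-17,"dy":-40,"dz":0,"rx":0,"ry":0,"rz":0},{"claw":0,"dx":-17,"dy":-40,"dz":0,"rx":0,"ry":0,"rz":0},{"claw":0,"dx":-17,"dy":-40,"dz":0,"rx":0,"ry":0,"rz":0},{"claw":0,"dx":-17,"dy":-40,"dz":0,"rx":0,"ry":0,"rz":0},{"claw":0,"dx":-17,"dy":-40,"dz":0,"rx":0,"ry":0,"rz":0},{"claw":0,"dx":-17,"dy":-40,"dz":0,"rx":0,"ry":0,"rz":0},{"claw":0,"dx":-16,"dy":-39,"dz":0,"rx":0,"ry":0,"rz":0},{"claw":0,"dx":0,"dy":0,"dz":0,"rx":0,"ry":0,"rz":0},{"claw":0,"dx":0,"dy":0,"dz":0,"rx":0,"ry":0,"rz":0}]'
python3 -c "
from h import *
delta([541,388.5,80],down(-.11));f,K,V=cap('wrist','w8.png');np.savez('w8',f=f,K=K,V=V);cap('top','t8.png')"
```

```text
time: 38.35
tool_pos: [596.7, 46.8, 164.3]
tcp_rot: [3.139, -0.009, -0.118]
contact_force: [0.1, -0.1, 0.1]
grip_width: 72.1
time: 39.35
tool_pos: [498.8, 380.2, 159.1]
tcp_rot: [3.138, -0.005, -0.116]
contact_force: [-0.2, -0.2, 0.9]
grip_width: 0.9
shift [ 40.5 -13.4  79.2] rotvec [ 0.003 -0.005 -0.006] at [498.8 380.2 159.1]
```

View pics/w8.png

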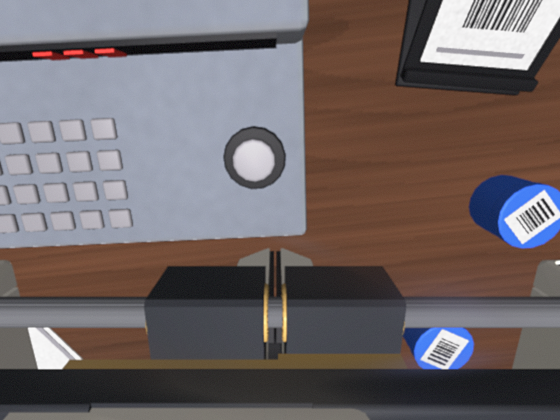

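View pics/t8.png

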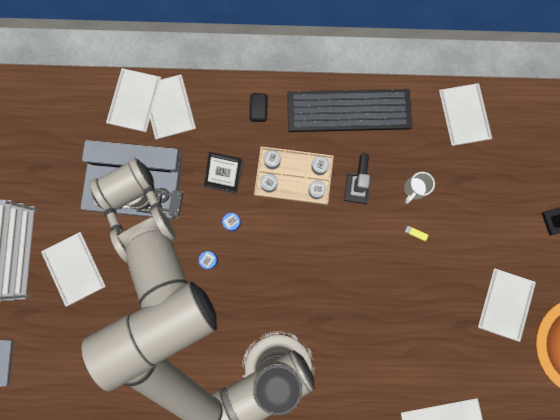

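All four tins stand in the corner cells (272,158), (320,164), (269,182) and (317,189), and the scanner is in its dock. The key cap is at (254,160) in the wrist view.

```bash
python3 - <<'E'
from h import *
import pickle
d=np.load("w8.npz");c=pickle.load(open("top.pkl","rb"))
for z in (50,56,60,65): print(z,ray(d["K"],d["V"],[[254,160]],z)[0].round(1),ray(c["camera_matrix"],c["view"],[[162,194.5]],z)[0].round(1))
E
```

```text
50 [540.1 391.1  50. ] [543.5 389.8  50. ]
56 [541.  390.6  56. ] [542.6 388.3  56. ]
60 [541.5 390.4  60. ] [542.  387.3  60. ]
65 [542.2 390.   65. ] [541.3 386.1  65. ]
```

```bash
python3 -m handwheel '[{"claw":0,"dx":21,"dy":-7,"dz":0,"rx":0,"ry":0,"rz":0},{"claw":0,"dx":20.5,"dy":-7.5,"dz":20,"rx":0,"ry":0,"rz":0},{"claw":0,"dx":0,"dy":0,"dz":30,"rx":0,"ry":0,"rz":0},{"claw":0,"dx":0,"dy":0,"dz":28,"rx":0,"ry":0,"rz":0},{"claw":0,"dx":0,"dy":0,"dz":0,"rx":0,"ry":0,"rz":0},{"claw":0,"dx":0,"dy":0,"dz":0,"rx":0,"ry":0,"rz":0},{"claw":0,"dx":0,"dy":0,"dz":0,"rx":0,"ry":0,"rz":0}]'
python3 -m handwheel '[{"claw":0,"dx":0,"dy":0,"dz":5,"rx":0,"ry":0,"rz":0},{"claw":0,"dx":0,"dy":0,"dz":0,"rx":0,"ry":0,"rz":0},{"claw":0,"dx":0,"dy":0,"dz":0,"rx":0,"ry":0,"rz":0}]'
python3 -m handwheel '[{"claw":0,"dx":0,"dy":0,"dz":3,"rx":0,"ry":0,"rz":0},{"claw":0,"dx":0,"dy":0,"dz":0,"rx":0,"ry":0,"rz":0},{"claw":0,"dx":0,"dy":0,"dz":0,"rx":0,"ry":0,"rz":0}]'
```

```text
time: 40.15
tool_pos: [543.9, 388.7, 83.1]
tcp_rot: [3.141, -0.007, -0.119]
contact_force: [-0.6, 0.4, -0.5]
grip_width: 0.4
time: 40.45
tool_pos: [542.6, 388.8, 76.3]
tcp_rot: [3.139, -0.005, -0.118]
contact_force: [0.1, 0.2, -0.6]
grip_width: 0.6
time: 40.75
tool_pos: [542.5, 388.7, 72.7]
tcp_rot: [3.138, -0.004, -0.118]
contact_force: [0.5, -0.2, -0.2]
grip_width: 0.4
```

```bash
python3 -m handwheel '[{"claw":0,"dx":-1,"dy":-1,"dz":4,"rx":0,"ry":0,"rz":0},{"claw":0,"dx":0,"dy":0,"dz":0,"rx":0,"ry":0,"rz":0},{"claw":0,"dx":0,"dy":0,"dz":0,"rx":0,"ry":0,"rz":0}]'
python3 -m handwheel '[{"claw":0,"dx":0,"dy":0,"dz":4,"rx":0,"ry":0,"rz":0},{"claw":0,"dx":0,"dy":0,"dz":0,"rx":0,"ry":0,"rz":0},{"claw":0,"dx":0,"dy":0,"dz":0,"rx":0,"ry":0,"rz":0}]'
python3 -m handwheel '[{"claw":0,"dx":0,"dy":0,"dz":2,"rx":0,"ry":0,"rz":0},{"claw":0,"dx":0,"dy":0,"dz":0,"rx":0,"ry":0,"rz":0},{"claw":0,"dx":0,"dy":0,"dz":0,"rx":0,"ry":0,"rz":0}]'
```

```text
time: 41.05
tool_pos: [542.1, 390.0, 69.2]
tcp_rot: [3.139, -0.005, -0.118]
contact_force: [1.4, -0.6, 3.2]
grip_width: 0.4
time: 41.35
tool_pos: [542.2, 390.0, 66.2]
tcp_rot: [3.14, -0.006, -0.118]
contact_force: [-1.6, -1.9, 10.0]
grip_width: 0.5
time: 41.65
tool_pos: [542.3, 390.1, 66.0]
tcp_rot: [3.14, -0.007, -0.118]
contact_force: [-4.5, -3.5, 19.2]
grip_width: 0.5
```

The key bottomed: contact at about z = 72, hard stop at 66, force rising past the spring's 5 N. Now let go and move clear.

```bash
python3 -m handwheel '[{"claw":0,"dx":0,"dy":0,"dz":-5,"rx":0,"ry":0,"rz":0},{"claw":0,"dx":0,"dy":0,"dz":-15,"rx":0,"ry":0,"rz":0},{"claw":0,"dx":0,"dy":0,"dz":-40,"rx":0,"ry":0,"rz":0},{"claw":0,"dx":-20,"dy":0,"dz":-40,"rx":0,"ry":0,"rz":0},{"claw":0,"dx":-40,"dy":0,"dz":-20,"rx":0,"ry":0,"rz":0},{"claw":0,"dx":-40,"dy":0,"dz":0,"rx":0,"ry":0,"rz":0},{"claw":0,"dx":0,"dy":0,"dz":0,"rx":0,"ry":0,"rz":0},{"claw":0,"dx":0,"dy":0,"dz":0,"rx":0,"ry":0,"rz":0},{"claw":0,"dx":0,"dy":0,"dz":0,"rx":0,"ry":0,"rz":0}]'
python3 - <<'E'
from h import *
f,K,V=cap('scene'); cv2.imwrite("pics/s9.png",cv2.resize(f[90:350,130:430,::-1],None,fx=2.3,fy=2.3,interpolation=cv2.INTER_CUBIC))
E
```

```text
time: 42.55
tool_pos: [442.7, 402.0, 182.2]
tcp_rot: [3.139, -0.004, -0.119]
contact_force: [0.8, 0.1, -0.2]
grip_width: 0.5
```

View pics/s9.png

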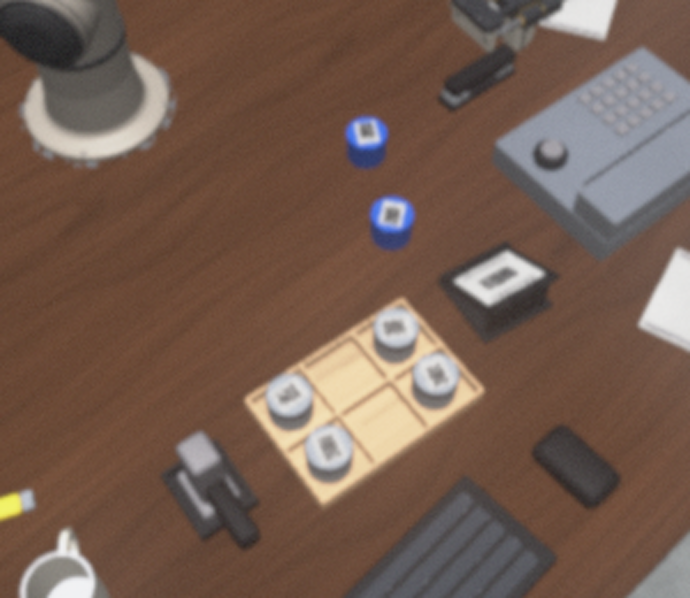

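All four tins are upright and flat in separate cells, the scanner stands in its dock, the key is up, and the blue tins and bystanders are where they were.

```bash
python3 -c "
from plant import bot
print(bot.close_job())"
```

```text
the job is handed in; nothing more can be done
None
```

The job is done and handed in at about 43 s of robot time. I took the scanner from its dock and read the ticket and then the four steel tins, left to right. Each was held about 1.4 s from about 8 cm. I stood the scanner back nose down in its dock, set the tins in the four corner cells of the tray, and pressed and released the large key.

- **Knocked tin:** the third tin was pushed a few centimetres aside after I had read it. I found it again with the wrist camera and placed it.
- **Key:** contact came at about z = 72 mm and it stopped hard at 66 mm with 19 N, so it went through its full travel.
- **Last look:** in the final picture all four tins are upright and flat in separate cells, the scanner stands in its dock and the key is up. The blue tins, stapler, lighter and mug show no sign of having been moved. The robot is clear of everything.
- **Not confirmed:** the interface gives no sign that a label was read. The reads rest on the measured aim (within about 3 mm) and the hold times. No check disagreed.
- **Pictures:** I viewed 14, which was the budget. One was wasted on a view taken before a refused move was corrected.

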